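# Nest the matching cups on the leaning stand, reject the one that will not nest

## Robot

A 6-joint arm with a two-finger parallel gripper is mounted at the origin on a cart in front of the work surface, level with it; the furniture and walls round the work are solid. World frame = base frame: x ahead of the robot, y to its left, z up, the work surface at z = 0. Lengths are in m, angles in rad, forces in N, time in s.
With the tool pointing down it reaches from about 0.35 to 0.875 m from the base axis. Payload 4.2 kg.
Tool frame: the origin (TCP) lies at the very end of the fingers, on their centre line; the grasp point (between the pads) lies 19 mm behind it (r.pinch_z is the distance from the TCP to the grasp point, in m); z points along the fingers, y is the direction in which the jaws open and shut (so a half turn about z gives the same grasp; the last joint's range is limited). The gripper opens to 85 mm and grips with 20 to 120 N. Pads are 22 mm wide; open, the fingers measure 114 mm over their backs; the gripper's body (76 mm by 85 mm) begins 54 mm behind the grasp point. The pads swing forward as they close: fully open they stand 13 mm farther back than shut.
Start: joints at [-1.062, 0.385, 0.008, 0, -1.194, -0.259], TCP at [0.155, -0.606, 0.231] pointing down, gripper open.
Joint ranges: [-3.14, 3.14], [-1.21, 2.06], [-1.07, 1.41], [-3.16, 2.05], [-2.99, -0.16], [-3.1, 3.1]. Speed limits (rad/s): [2.79, 2.79, 3.14, 3.14, 3.14, 3.14].

## Interface

Orientations are given as a rotation vector (axis times angle).
In Python, from cell import r gives the robot as it stands.
- The arm moves only by the tool arm_command, never from a script. Its argument "plan" is a list of rows, each a list of 5 numbers: the gripper's target within -1 to 1 (fully open at 1, half-way at 0, shut at -1), then the shift along the tool's x, y, z in m, then the turn about the tool's z in rad. A call has exactly 8 rows; each row is the pose to reach, as a shift and turn from the pose measured when the call began, along the tool's axes at that moment; what a row does not reach only later rows make up. A row lasts 1/8 s, in which the tool goes at most 62.5 mm and 10.7 degrees, less where a joint would pass 70% of its speed; a pose out of reach is approached as far as the arm can. A call with a gripper value outside its range is refused whole. The fingers move at their own pace and stop on an object; "force" is the grip in N (left out, the last holds). Time passes only in rows, so rows that repeat a pose let the fingers close, or fill a call up. It gives the time, the measured TCP pose, the force and the opening at its end, in the units of the state.
- r.sense(): the state, without advancing time (a new reading comes with each control period).
- r.capture(name): name is "scene" or "top"; returns (picture, depth): 420x560x3 uint8, red, green, blue; 420x560 float32, m along the optical axis (not along the pixel's ray), 0 where there is no reading.
- r.camera_params(name): a dict with "fx", "fy", "cx", "cy" (pixels), "distortion" ([k1, k2, p1, p2, k3] as OpenCV has them; the pictures are not rectified), "xyz" and "attitude" of the camera in the world. Camera axes: x right, y down, z forward; pixel columns grow to the right and rows downward; lengths in m; the calibration is good to about 2 mm. A picture is of the moment at which its call begins. camera_params takes no time and is no camera call.
- r.job_done(): hands the job in, once; it reports no verdict.
Trained networks look in the newest picture that a camera, given by its name, has taken for a name from the list of things; names that differ only in an ending like _2 or _b are one class to them, and where a whole thing is asked for, a point or a joint stands for the part that bears it (a point fixed in the world has none). Each returns a list of dicts, best first, with "score" (0 to 1); they miss things now and then, are a little off and sometimes report something else, mostly with a low value. They report only what shows in the picture. A call takes as long as a camera call. They do not tell look-alikes from the thing itself.
- r.masks_of(camera, name): "pixels" (420x560 bool, what is visible of it) and "centre" ([column, row] in pixels, amid what is visible of it).
The state is a dict: "time": time; "q": joint angles; "dq": joint speeds; "joint_torque": joint torques, N m; "eef_pos": TCP position; "ee_rot": TCP orientation; "contact_force": force on the tool from outside, world axes, zero at the start; "ft_torque": the same for the moment, N m; "finger_gap": finger opening in m.
Only numpy, scipy, OpenCV 4.12 (cv2) and the standard library are available. Lean on these libraries where they do the work, as an engineer would, in place of code of your own. Each camera call takes 0.05 s, during which the arm holds its last target.

## Task

Nest the two loose stepped steel cups one in the other on the cup at the top of the leaning stand, lowering each along the stand's lean until you feel it seat: do not drop it in or ram it, the stand's height is set differently every time. The straight-sided steel cup will not nest, so stand it upright in the wooden box on the right, and leave the castor, tin, wood block and tape measure where they are.

Things in the scene. Friction and masses are not known exactly. Their poses are not given: they have to be found in the camera images.
- cup_a_mid (a point): loose stepped steel cup, open top, same kind as the stand's cup, 66 mm tall: lower 26 mm a narrow body 51 mm across tapering to 44 at the foot, then a square shoulder out to a straight band 62 mm across, 40 mm high; wall 3 mm, mouth 56 mm. Nested, the shoulder rests on the rim below: centres 40 mm apart, band exposed. Point: centre, half-way up; z from foot to mouth. Starts upright
- cup_b_mid (a point): loose stepped steel cup, open top, same kind as the stand's cup, 66 mm tall: lower 26 mm a narrow body 51 mm across tapering to 44 at the foot, then a square shoulder out to a straight band 62 mm across, 40 mm high; wall 3 mm, mouth 56 mm. Nested, the shoulder rests on the rim below: centres 40 mm apart, band exposed. Point: centre, half-way up; z from foot to mouth. Starts upright
- odd_cup_mid (a point): loose straight-sided steel cup, open at the top, 62 mm across from foot to rim, 66 mm tall, wall 3 mm, 110 g: no narrow lower body, so it cannot nest. The point is its centre, half-way up; z runs from foot to mouth. Starts upright on the bench
- stand: fixed leaning stand; base plate 130 x 120 x 10 mm, origin under its centre. The sleeve leans from it; in the sleeve a telescoping post, clamped firm up to 90 N, carries a captive cup of the stepped kind, mouth up, coaxial with the sleeve, on a spring cushion (starts to give at 4 N, 4 N per mm, 6 mm at most). Post height varies and is not reported: feel for it
- sleeve: grey square sleeve of the stand, origin on its axis; its z is the axis of the stand, leaning 0.45 rad from vertical, more or less to the robot's right; y is level. Along z from the origin the stand's own cup's foot lies at 35 to 70 mm, its rim at 101 to 136, the centre of the first cup nested in it at 108 to 143, of the second 40 mm further. Clamp knob to +y, reaching 40 mm; nothing beside the cups
- reject_box: fixed open wooden box on the right, 160 mm (its x) by 110 mm (its y) by 55 mm tall outside, walls and floor 6 mm thick. Origin: centre of its underside
- castor: bystander: small swivel castor, 72 x 60 x 65 mm tall, origin under its centre
- tin: bystander: closed round tin, 68 mm across, 56 mm tall, origin under its centre
- block: bystander: wood block 45 x 75 x 22 mm tall, origin under its centre
- measure: bystander: tape measure 32 x 77 x 68 mm tall, origin under its centre
Not all that is in view belongs to the job. Leave any purple or red look-alike of the part that bears cup_a_mid alone.

How it is judged:
At the end, for the whole second after the job is handed in: One stepped cup is nested in the stand's cup and the other in it, in either order: each within 5 mm of the axis and 0.12 rad of its direction, centres 36 to 43.5 mm apart. The straight cup stands upright (within 0.15 rad) on the floor of the wooden box. All are at rest (((x of cup_a_mid in the frame of sleeve between -0.005 and 0.005 m and y of cup_a_mid in the frame of sleeve between -0.005 and 0.005 m and z of cup_a_mid in the frame of sleeve between 0.104 and 0.151 m and angle between the z axis of cup_a_mid and the z axis of sleeve, either way round below 0.12 rad and distance between cup_b_mid and cup_a_mid between 0.036 and 0.0435 m and angle between the z axis of cup_b_mid and the z axis of cup_a_mid, either way round below 0.12 rad and x of cup_b_mid in the frame of cup_a_mid between -0.005 and 0.005 m and y of cup_b_mid in the frame of cup_a_mid between -0.005 and 0.005 m and z of cup_b_mid in the frame of cup_a_mid above 0 m) or (x of cup_b_mid in the frame of sleeve between -0.005 and 0.005 m and y of cup_b_mid in the frame of sleeve between -0.005 and 0.005 m and z of cup_b_mid in the frame of sleeve between 0.104 and 0.151 m and angle between the z axis of cup_b_mid and the z axis of sleeve, either way round below 0.12 rad and distance between cup_a_mid and cup_b_mid between 0.036 and 0.0435 m and angle between the z axis of cup_a_mid and the z axis of cup_b_mid, either way round below 0.12 rad and x of cup_a_mid in the frame of cup_b_mid between -0.005 and 0.005 m and y of cup_a_mid in the frame of cup_b_mid between -0.005 and 0.005 m and z of cup_a_mid in the frame of cup_b_mid above 0 m)) and x of odd_cup_mid in the frame of reject_box between -0.05 and 0.05 m and y of odd_cup_mid in the frame of reject_box between -0.03 and 0.03 m and height (world z) of odd_cup_mid below 0.048 m and angle between odd_cup_mid's own z axis and vertical below 0.15 rad and linear speed of each of cup_a, cup_b, odd_cup below 0.02 m/s); the robot touches nothing.
It fails at once if the castor, tin, wood block or tape measure is moved more than 30 mm (distance of any of castor, tin, block, measure from where it was at the start of the episode above 0.03 m).
It fails at once if a cup is dropped or thrown into the cup below (faster than 0.2 m/s while entering it) ((linear speed of cup_a above 0.2 m/s and ((x of cup_a_mid in the frame of sleeve between -0.012 and 0.012 m and y of cup_a_mid in the frame of sleeve between -0.012 and 0.012 m and z of cup_a_mid in the frame of sleeve between 0.1 and 0.152 m) or (x of cup_a_mid in the frame of cup_b_mid between -0.012 and 0.012 m and y of cup_a_mid in the frame of cup_b_mid between -0.012 and 0.012 m and z of cup_a_mid in the frame of cup_b_mid between 0.03 and 0.066 m))) or (linear speed of cup_b above 0.2 m/s and ((x of cup_b_mid in the frame of sleeve between -0.012 and 0.012 m and y of cup_b_mid in the frame of sleeve between -0.012 and 0.012 m and z of cup_b_mid in the frame of sleeve between 0.1 and 0.152 m) or (x of cup_b_mid in the frame of cup_a_mid between -0.012 and 0.012 m and y of cup_b_mid in the frame of cup_a_mid between -0.012 and 0.012 m and z of cup_b_mid in the frame of cup_a_mid between 0.03 and 0.066 m)))).
It fails at once if a cup is rammed into the stand or the other cup (more than 60 N) (contact force between any of cup_a, cup_b and stand above 60 N or contact force between cup_a and cup_b above 60 N).
It also fails if it takes over 72 s, if anything falls off the work surface, if the arm or the gripper's body presses on something with over 40 N, if the wrist force passes 120 N, or if a joint passes its speed limit or range.

## Working session

There is one attempt and no reset: what is moved stays moved. The work goes in short steps, Python scripts to look and compute and a tool call to move; the robot and the scene stay as the last step left them, time stands still between calls to the robot, and variables do not carry over. Pictures are saved under pics/ and viewed, and the job is handed in when it is done.

Besides the shell and the picture viewer there is one more tool, called after ">>>" as name(argument=value, ...) on one line, values as JSON. arm_command: Moves the arm, as the interface text tells. Its arguments: {"type":"object","properties":{"plan":{"type":"array","items":{"type":"array","items":{"type":"number"}}},"force":{"type":"number"}},"required":["plan"]}

```bash
ls; mkdir -p pics; python3 - <<'E'
from cell import r
import cv2,numpy as np
s=r.sense(); print({k:np.round(v,3).tolist() for k,v in s.items()}, r.pinch_z)
for n in("scene","top"):
    p,d=r.capture(n); cv2.imwrite(f"pics/{n}0.png",p[:,:,::-1]); np.save(f"pics/{n}0.npy",d)
    print(n,r.camera_params(n))
E
```

```text
pics
{'time': 0.0, 'q': [-1.062, 0.386, 0.007, -0.0, -1.194, -0.259], 'dq': [0.001, 0.0, -0.002, 0.0, -0.002, 0.001], 'joint_torque': [0.0, -39.228, 18.84, 4.186, -0.005, -0.0], 'eef_pos': [0.154, -0.605, 0.23], 'ee_rot': [0.391, -3.117, -0.003], 'contact_force': [0.366, 0.335, 0.601], 'ft_torque': [-0.04, 0.029, 0.003], 'finger_gap': 0.085} 0.0187
scene {'fx': 417.74947646595814, 'fy': 417.74947646595814, 'cx': 277.5006936267263, 'cy': 212.01019133091847, 'distortion': array([-0.07235518,  0.        ,  0.        ,  0.        ,  0.        ]), 'xyz': array([0.10950572, 0.76153792, 0.62464107]), 'attitude': array([-0.78032352,  2.4444615 , -1.27413699])}
top {'fx': 509.81395629229337, 'fy': 509.81395629229337, 'cx': 285.90870445564155, 'cy': 204.82312303147108, 'distortion': array([-0.15382597,  0.        ,  0.        ,  0.        ,  0.        ]), 'xyz': array([0.34578074, 0.06841199, 1.6340518 ]), 'attitude': array([-2.16435616,  2.13398838, -0.15589765])}
```

View pics/scene0.png

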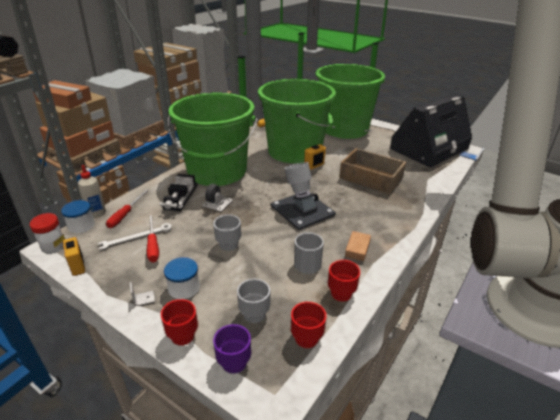

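View pics/top0.png

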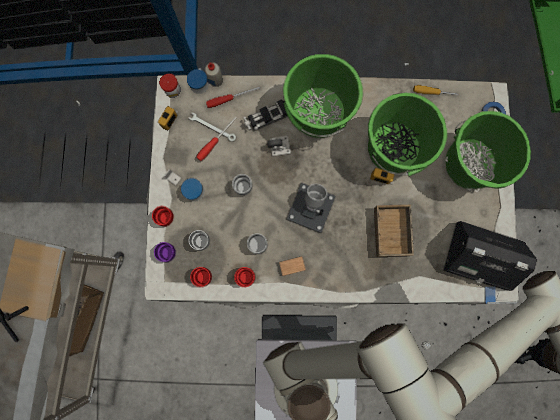

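```bash
cat > h.py <<'E'
import numpy as np,cv2
from scipy.spatial.transform import Rotation as R
def cam(r,n):
    c=r.camera_params(n); K=np.array([[c['fx'],0,c['cx']],[0,c['fy'],c['cy']],[0,0,1.]])
    return K,np.array(c['distortion']),np.array(c['xyz']),R.from_rotvec(c['attitude']).as_matrix()
def cloud(r,n,d):
    K,D,t,A=cam(r,n); v,u=np.mgrid[0:420,0:560]
    p=cv2.undistortPoints(np.stack([u.ravel(),v.ravel()],1).astype(float)[:,None],K,D)[:,0]
    P=np.c_[p,np.ones(len(p))]*d.reshape(-1,1)
    W=P@A.T+t; W[d.ravel()==0]=np.nan
    return W.reshape(420,560,3)
def proj(r,n,P):
    K,D,t,A=cam(r,n); q=(np.atleast_2d(P)-t)@A
    return cv2.projectPoints(q,np.zeros(3),np.zeros(3),K,D)[0][:,0]
E
python3 - <<'E'
from cell import r
from h import *
for n in("scene","top"):
    p,d=r.capture(n); W=cloud(r,n,d); np.save(f"pics/{n}W.npy",W)
    for k in("cup_a_mid","odd_cup_mid","stand","sleeve","reject_box","castor","tin","block","measure"):
        for m in r.masks_of(n,k):
            if m['score']<.3: continue
            w=W[m['pixels']]; w=w[np.isfinite(w[:,0])]
            print(n,k,round(m['score'],2),np.round(m['centre']),m['pixels'].sum(),'lo',np.round(np.percentile(w,3,0),3),'hi',np.round(np.percentile(w,97,0),3))
            np.save(f"pics/m_{n}_{k}_{int(m['centre'][0])}.npy",m['pixels'])
s=cv2.imread("pics/scene0.png");t=cv2.imread("pics/top0.png")
a=cv2.resize(s[150:350,180:380],(400,400),interpolation=2);b=cv2.resize(t[160:280,170:290],(400,400),interpolation=2)
cv2.imwrite("pics/crop0.png",np.hstack([a,b]))
E
```

```text
scene cup_a_mid 0.98 [251. 300.] 1223 lo [0.43  0.311 0.004] hi [0.488 0.37  0.066]
scene cup_a_mid 0.93 [308. 323.] 1333 lo [0.316 0.301 0.008] hi [0.374 0.361 0.066]
scene cup_a_mid 0.78 [234. 350.] 1463 lo [0.391 0.42  0.006] hi [0.449 0.477 0.066]
scene cup_a_mid 0.75 [342. 282.] 1111 lo [0.318 0.164 0.004] hi [0.376 0.224 0.066]
scene cup_a_mid 0.71 [180. 322.] 1414 lo [0.504 0.43  0.001] hi [0.563 0.489 0.066]
scene odd_cup_mid 0.91 [305. 252.] 1064 lo [0.422 0.128 0.003] hi [0.48  0.188 0.066]
scene stand 0.71 [302. 203.] 2072 lo [ 0.507 -0.049  0.003] hi [0.634 0.054 0.121]
scene sleeve 0.93 [303. 186.] 976 lo [ 0.546 -0.049  0.023] hi [0.626 0.013 0.126]
scene reject_box 0.56 [371. 173.] 2027 lo [ 0.419 -0.327  0.002] hi [ 0.574 -0.215  0.055]
scene castor 0.78 [216. 198.] 467 lo [ 0.749  0.067 -0.001] hi [0.793 0.133 0.063]
scene tin 0.58 [182. 277.] 1170 lo [0.591 0.344 0.004] hi [0.647 0.401 0.057]
scene block 0.69 [356. 246.] 509 lo [0.358 0.019 0.005] hi [0.405 0.087 0.024]
scene measure 0.64 [314. 156.] 412 lo [ 0.653 -0.264  0.005] hi [ 0.691 -0.204  0.065]
top cup_a_
[... 771 characters left out ...]
.] 326 lo [0.36  0.012 0.014] hi [0.407 0.078 0.028]
top sleeve 0.7 [312. 199.] 494 lo [ 0.548 -0.051  0.033] hi [0.624 0.005 0.128]
top reject_box 0.71 [393. 227.] 1997 lo [ 0.419 -0.329 -0.001] hi [ 0.575 -0.221  0.059]
top castor 0.85 [279. 147.] 293 lo [ 0.753  0.063 -0.003] hi [0.804 0.122 0.067]
top castor 0.56 [260. 244.] 316 lo [ 0.422  0.128 -0.003] hi [0.478 0.182 0.069]
top tin 0.91 [193. 189.] 374 lo [0.59  0.334 0.021] hi [0.649 0.392 0.061]
top block 0.74 [293. 262.] 343 lo [0.359 0.012 0.011] hi [0.407 0.078 0.028]
top block 0.69 [199. 239.] 366 lo [ 0.429  0.306 -0.004] hi [0.485 0.364 0.069]
top measure 0.62 [384. 178.] 248 lo [ 0.654 -0.272  0.006] hi [ 0.687 -0.21   0.071]
```

View pics/crop0.png

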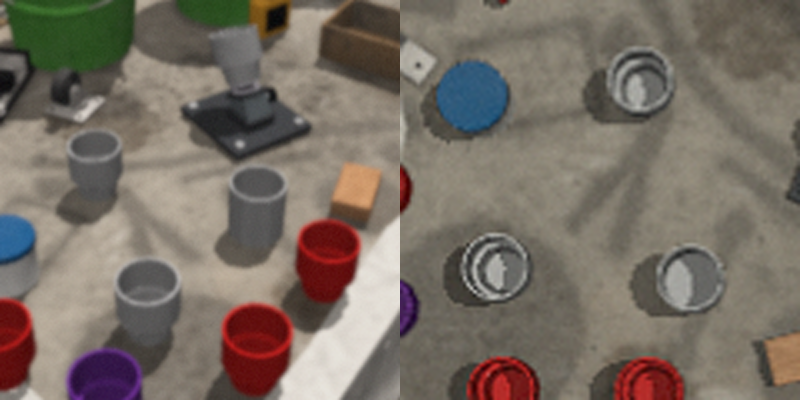

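Grey candidates in scene: (228,232) and (254,300) show the stepped waist, so these are cups a and b. (308,253) is straight-sided, so it is the odd cup. The red and purple look-alikes are excluded. Next I fit the geometry.

```bash
cat > fit.py <<'E'
from h import *
from scipy.optimize import least_squares
def prof(kind):
    if kind=='odd': return np.array([[0,0],[31,0],[31,66],[28,66],[28,3],[0,3]])/1e3
    return np.array([[0,0],[22,0],[25.5,26],[31,26],[31,66],[28,66],[28,29],[22.5,29],[19,3],[0,3]])/1e3
def dist(P,c,ax,kind):
    q=P-c; z=q@ax; rho=np.linalg.norm(q-z[:,None]*ax,axis=1); p=np.c_[rho,z]; pr=prof(kind)
    best=np.full(len(P),9.)
    for a,b in zip(pr[:-1],pr[1:]):
        t=np.clip(((p-a)@(b-a))/((b-a)@(b-a)),0,1); best=np.minimum(best,np.linalg.norm(p-a-t[:,None]*(b-a),axis=1))
    return best
E
python3 - <<'E'
from cell import r
from fit import *
Ws={n:np.load(f"pics/{n}W.npy") for n in("scene","top")}
for nm,k,c0 in(("near","s",(.457,.337)),("far","s",(.60,.2)),("odd","odd",(.45,.156))):
    allp=[]
    for n in("scene","top","both"):
        if n!="both":
            W=Ws[n].reshape(-1,3); W=W[np.isfinite(W[:,0])]
            P=W[(abs(W[:,0]-c0[0])<.06)&(abs(W[:,1]-c0[1])<.06)&(W[:,2]>.012)&(W[:,2]<.08)]; allp.append(P)
        else: P=np.vstack(allp)
        x0=np.r_[P[:,:2].mean(0),0]
        f=least_squares(lambda x:dist(P,x,np.array([0,0,1.]),k),x0,loss='soft_l1',f_scale=.002)
        print(nm,n,len(P),np.round(f.x,4),np.median(dist(P,f.x,np.array([0,0,1.]),k)).round(4))
# stand cup
allp=[]
def axf(l,a): return np.array([np.sin(l)*np.cos(a),np.sin(l)*np.sin(a),np.cos(l)])
for n in("scene","top","both"):
    if n!="both":
        m=np.zeros((420,560),bool)
        import glob
        for g in glob.glob(f"pics/m_{n}_stand_3*.npy")+glob.glob(f"pics/m_{n}_sleeve_*.npy"): m|=np.load(g)
        m=cv2.dilate(m.astype(np.uint8),np.ones((5,5)))>0
        W=Ws[n][m]; W=W[np.isfinite(W[:,0])]; A=W
        P=W[W[:,2]>.07]; allp.append(P)
        b=W[(W[:,2]>.004)&(W[:,2]<.016)]
        if n: print("plate rect",cv2.minAreaRect((b[:,:2]*1000).astype(np.float32)))
    else: P=np.vstack(allp)
    print(n,len(P),P.min(0).round(3),P.max(0).round(3))
    for fl in(0,1):
        best=None
        for a0 in(-1.2,-1.6,-2.):
            x0=np.r_[P.mean(0)-.033*axf(.45,a0),a0,.45]
            res=lambda x:dist(P,x[:3],axf(x[4] if fl else .45,x[3]),'s')
            f=least_squares(res,x0,loss='soft_l1',f_scale=.002)
            if best is None or f.cost<best.cost: best=f
        x=best.x; print(n,fl,x.round(4),'rim',(x[:3]+.066*axf(x[4] if fl else .45,x[3])).round(4),np.median(abs(res(x))).round(4))
for n in("scene","top"):
    W=Ws[n]
    import glob
    m=np.load(glob.glob(f"pics/m_{n}_reject_box_*.npy")[0]); w=W[m]; w=w[w[:,2]>.048]
    print("box",cv2.minAreaRect((w[:,:2]*1000).astype(np.float32)))
E
```

```text
near scene 1145 [0.4603 0.339  0.0005] 0.0005
near top 228 [0.4581 0.3357 0.0027] 0.0006
near both 1373 [0.4597 0.3386 0.0024] 0.0007
far scene 619 [0.6385 0.2089 0.0014] 0.0007
far top 164 [0.6347 0.205  0.0041] 0.0008
far both 783 [0.6366 0.2074 0.0033] 0.0008
odd scene 946 [0.4528 0.1569 0.0011] 0.0006
odd top 112 [0.4504 0.1557 0.0095] 0.0004
odd both 1058 [0.4505 0.1573 0.0064] 0.0007
plate rect ((636.0689086914062, -70.36875915527344), (158.26895141601562, 339.7691650390625), 46.33475112915039)
scene 582 [ 0.559 -0.053  0.07 ] [0.632 0.014 0.13 ]
scene 0 [ 0.579  -0.0119  0.0583 -0.3742  0.45  ] rim [ 0.6057 -0.0224  0.1177] 0.0008
scene 1 [ 0.5791 -0.012   0.0583 -0.375   0.4451] rim [ 0.6056 -0.0224  0.1179] 0.0008
plate rect ((569.5518188476562, -11.738365173339844), (134.77345275878906, 139.92849731445312), 71.40230560302734)
top 388 [ 0.559 -0.056  0.07 ] [0.633 0.01  0.14 ]
top 0 [ 0.5778 -0.0162  0.0624 -0.3419  0.45  ] rim [ 0.6048 -0.0258  0.1218] 0.0008
top 1 [ 0.5783 -0.0151  0.0624 -0.399   0.4509] rim [ 0.6048 -0.0263  0.1218] 0.0008
both 970 [ 0.559 -0.056  0.07 ] [0.633 0.014 0.14 ]
both 0 [ 0.5783 -0.0136  0.0613 -0.3946  0.45  ] rim [ 0.6048 -0.0246  0.1207] 0.0009
both 1 [ 0.5787 -0.0133  0.0608 -0.4172  0.442 ] rim [ 0.6045 -0.0247  0.1205] 0.0009
box ((498.37933349609375, -272.2047119140625), (159.22842407226562, 117.25800323486328), 2.1219494342803955)
box ((497.5057678222656, -276.4815673828125), (162.15174865722656, 110.80963134765625), 2.421811580657959)
```

```bash
python3 - <<'E'
from cell import r
from fit import *
s=cv2.imread("pics/scene0.png");t=cv2.imread("pics/top0.png")
def axf(l,a): return np.array([np.sin(l)*np.cos(a),np.sin(l)*np.sin(a),np.cos(l)])
a=cv2.resize(s[150:240,260:350],(400,400),interpolation=2);b=cv2.resize(t[165:245,275:355],(400,400),interpolation=2)
ax=axf(.45,-.39); c=np.array([.5783,-.0136,.0613])
pts=[c-.04*ax,c,c+.066*ax,c+.12*ax]
for im,n,o,sc in((a,"scene",(260,150),400/90),(b,"top",(275,165),5)):
    u=((proj(r,n,pts)-o)*sc).astype(int)
    cv2.polylines(im,[u.reshape(-1,1,2)],False,(0,255,255),1)
    for q in u: cv2.circle(im,tuple(map(int,q)),3,(0,0,255),-1)
cv2.imwrite("pics/stand.png",np.hstack([a,b]))
E
```

```text
(no output)
```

View pics/stand.png

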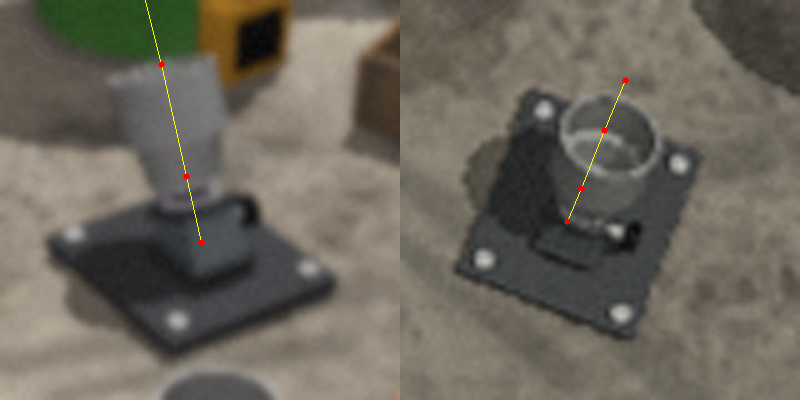

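```bash
cat > go.py <<'E'
import sys
from cell import r
from h import *
def go(P,az=None):
    s=r.sense(); A=R.from_rotvec(s['ee_rot']).as_matrix(); d=A.T@(np.array(P)-s['eef_pos'])
    y=np.arctan2(A[1,1],A[0,1]); t=0
    if az is not None:
        t=-(az-y); t=(t+np.pi/2)%np.pi-np.pi/2
    return np.round(d,4).tolist()+[round(t,3)]
def st():
    s=r.sense(); A=R.from_rotvec(s['ee_rot']).as_matrix()
    print('t',round(s['time'],2),'p',np.round(s['eef_pos'],4),'yaz',round(np.arctan2(A[1,1],A[0,1]),3),'zax',np.round(A[:,2],3),'F',np.round(s['contact_force'],1),'T',np.round(s['ft_torque'],2),'gap',round(float(s['finger_gap']),4),'q',np.round(s['q'],2))
E
python3 -c "
from go import *
st(); print(go([.40,-.2,.25],0.04)); print(go([.4515,.157,.14],0.04)); print(go([.4515,.157,.14],1.19))"
```

```text
t 1.1 p [ 0.1546 -0.6056  0.2313] yaz 1.821 zax [ 0. -0. -1.] F [0.3 0.1 0. ] T [-0.05 -0.05 -0.01] gap 0.0855 q [-1.06  0.38  0.01 -0.   -1.19 -0.26]
[-0.3381, 0.3323, -0.0187, np.float64(-1.361)]
[-0.4763, 0.6655, 0.0913, np.float64(-1.361)]
[-0.4763, 0.6655, 0.0913, np.float64(0.631)]
```

>>> arm_command(plan=[[1, -0.05, 0.05, -0.02, -0.17], [1, -0.1, 0.1, -0.02, -0.34], [1, -0.15, 0.15, -0.02, -0.51], [1, -0.2, 0.2, -0.02, -0.68], [1, -0.25, 0.25, -0.02, -0.85], [1, -0.3, 0.3, -0.02, -1.02], [1, -0.33, 0.33, -0.02, -1.19], [1, -0.338, 0.332, -0.019, -1.361]], force=40)

```text
time: 2.1
eef_pos: [0.4009, -0.1981, 0.2509]
ee_rot: [-2.274, 2.167, -0.002]
contact_force: [0.1, -0.5, 0.6]
finger_gap: 0.0854
```

```bash
python3 -c "
from go import *
st(); print(go([.4515,.157,.12],0.04)); print(go([.4515,.157,.028],0.04))"
```

```text
t 2.1 p [ 0.4009 -0.1981  0.2509] yaz -3.093 zax [ 0.002 -0.    -1.   ] F [ 0.1 -0.5  0.6] T [-0.07 -0.   -0.04] gap 0.0854 q [-0.09  0.06 -0.37  0.   -1.14  0.14]
[-0.3523, -0.0674, 0.1309, np.float64(0.008)]
[-0.3523, -0.0672, 0.2229, np.float64(0.008)]
```

>>> arm_command(plan=[[1, -0.06, -0.012, 0.02, 0.0], [1, -0.12, -0.024, 0.04, 0.0], [1, -0.18, -0.036, 0.06, 0.0], [1, -0.24, -0.048, 0.08, 0.0], [1, -0.3, -0.06, 0.1, 0.0], [1, -0.352, -0.067, 0.131, 0.0], [1, -0.352, -0.067, 0.131, 0.0], [1, -0.352, -0.067, 0.131, 0.0]])

```text
time: 3.1
eef_pos: [0.4509, 0.1569, 0.1197]
ee_rot: [2.275, -2.166, 0.002]
contact_force: [-1.0, -0.4, 1.1]
finger_gap: 0.0851
```

```bash
python3 -c "
from go import *
st(); print(go([.4515,.157,.028],0.04))
p,d=r.capture('scene');cv2.imwrite('pics/s1.png',cv2.resize(p[140:350,200:480,::-1],(800,600)))"
```

```text
t 3.1 p [0.4509 0.1569 0.1197] yaz -3.092 zax [ 0.001 -0.001 -1.   ] F [-1.  -0.4  1.1] T [ 0.01  0.05 -0.02] gap 0.0851 q [ 0.68  0.26 -0.5   0.   -0.81 -0.63]
[-0.0002, -0.0005, 0.0917, np.float64(0.009)]
```

View pics/s1.png

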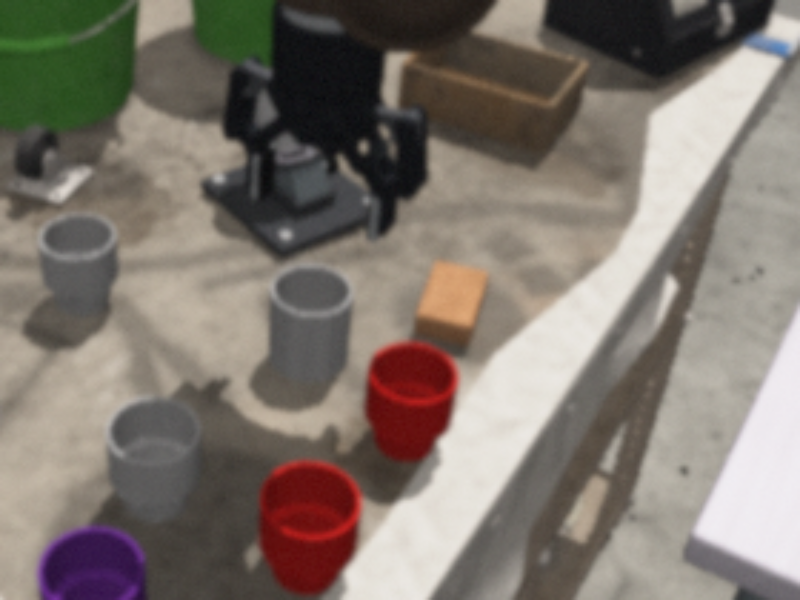

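The gripper is open and straddles above the odd cup at about (310,320) in the crop, clear of the reds and the block. Descending to grasp.

>>> arm_command(plan=[[1, 0, 0, 0.03, 0], [1, 0, 0, 0.06, 0], [1, 0, 0, 0.085, 0], [1, 0, 0, 0.092, 0], [-1, 0, 0, 0.092, 0], [-1, 0, 0, 0.092, 0], [-1, 0, 0, 0.092, 0], [-1, 0, 0, 0.092, 0]])

```text
time: 4.15
eef_pos: [0.4523, 0.1565, 0.0298]
ee_rot: [-2.272, 2.164, -0.004]
contact_force: [1.0, -2.6, 6.8]
finger_gap: 0.0618
```

```bash
python3 -c "
from go import *
st(); print(go([.45,.156,.15],0.04),go([.498,-.274,.15],0.04))
p,d=r.capture('scene');cv2.imwrite('pics/s2.png',cv2.resize(p[140:350,200:480,::-1],(800,600)))"
```

```text
t 4.15 p [0.4523 0.1565 0.0298] yaz -3.093 zax [ 0.004  0.001 -1.   ] F [ 1.  -2.6  6.8] T [-0.7  -0.01 -0.02] gap 0.0618 q [ 0.67  0.4  -0.6   0.   -0.57 -0.63]
[0.0004, 0.0018, -0.1203, np.float64(0.009)] [0.4322, -0.0252, -0.1204, np.float64(0.009)]
```

View pics/s2.png

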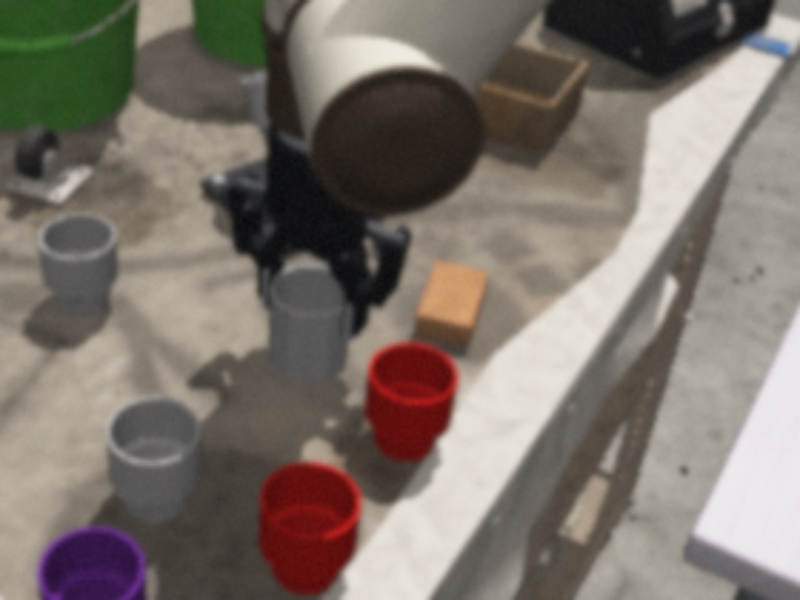

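The odd cup is gripped (gap 61.8 mm). Next I lift it and carry it over the box.

>>> arm_command(plan=[[-1, 0, 0, -0.06, 0], [-1, 0, 0, -0.12, 0], [-1, 0.05, 0, -0.16, 0], [-1, 0.11, -0.005, -0.16, 0], [-1, 0.17, -0.01, -0.16, 0], [-1, 0.23, -0.015, -0.16, 0], [-1, 0.29, -0.02, -0.16, 0], [-1, 0.35, -0.025, -0.16, 0]])

```text
time: 5.2
eef_pos: [0.4935, -0.1937, 0.1899]
ee_rot: [-2.272, 2.164, -0.004]
contact_force: [0.9, 0.5, -0.6]
finger_gap: 0.0615
```

```bash
python3 -c "
from go import *
st(); print(go([.498,-.274,.10],0.04))"
```

```text
t 5.2 p [ 0.4935 -0.1937  0.1899] yaz -3.093 zax [ 0.005  0.001 -1.   ] F [ 0.9  0.5 -0.6] T [-0.01 -0.15 -0.01] gap 0.0615 q [-0.07  0.26 -0.29 -0.   -1.02  0.12]
[0.0806, -0.0001, 0.0899, np.float64(0.009)]
```

>>> arm_command(plan=[[-1, 0.04, 0, 0.0, 0], [-1, 0.08, 0, 0.02, 0], [-1, 0.081, 0, 0.06, 0], [-1, 0.081, 0, 0.09, 0], [-1, 0.081, 0, 0.11, 0], [-1, 0.081, 0, 0.11, 0], [-1, 0.081, 0, 0.11, 0], [-1, 0.081, 0, 0.11, 0]])

```text
time: 6.2
eef_pos: [0.4988, -0.2745, 0.0812]
ee_rot: [-2.271, 2.162, -0.008]
contact_force: [0.1, -0.2, -0.7]
finger_gap: 0.0616
```

```bash
python3 -c "
from go import *
st(); print(go([.498,-.274,.036],0.04))
p,d=r.capture('scene');a=cv2.resize(p[130:230,320:440,::-1],(400,400))
p,d=r.capture('top');b=cv2.resize(p[180:280,340:440,::-1],(400,400));cv2.imwrite('pics/s3.png',np.hstack([a,b]))"
```

```text
t 6.2 p [ 0.4988 -0.2745  0.0812] yaz -3.093 zax [ 0.008  0.001 -1.   ] F [ 0.1 -0.2 -0.7] T [-0.06  0.08 -0.  ] gap 0.0616 q [-0.22  0.44 -0.33 -0.   -0.8   0.27]
[-0.0006, 0.0011, 0.0452, np.float64(0.009)]
```

View pics/s3.png

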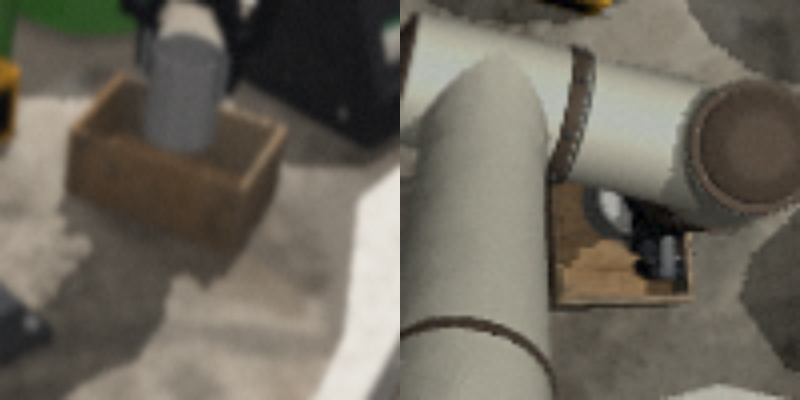

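The cup is centred over the box in both views. Lowering it gently.

>>> arm_command(plan=[[-1, 0, 0.001, 0.015, 0], [-1, 0, 0.001, 0.03, 0], [-1, 0, 0.001, 0.038, 0], [-1, 0, 0.001, 0.042, 0], [-1, 0, 0.001, 0.044, 0], [-1, 0, 0.001, 0.044, 0], [0.99, 0, 0.001, 0.044, 0], [0.99, 0, 0.001, 0.044, 0]])

```text
time: 7.3
eef_pos: [0.4982, -0.2746, 0.0374]
ee_rot: [-2.271, 2.162, -0.009]
contact_force: [-0.2, 0.7, -0.1]
finger_gap: 0.0847
```

```bash
python3 -c "
from go import *
st(); print(go([.47,-.15,.20],1.19))"
```

```text
t 7.3 p [ 0.4982 -0.2746  0.0374] yaz -3.093 zax [ 0.008  0.    -1.   ] F [-0.2  0.7 -0.1] T [-0.02  0.05  0.01] gap 0.0847 q [-0.22  0.5  -0.37 -0.   -0.7   0.27]
[-0.1258, 0.0207, -0.1627, np.float64(-1.141)]
```

>>> arm_command(plan=[[1, 0, 0, -0.06, 0], [1, 0, 0, -0.12, 0], [1, -0.03, 0, -0.16, -0.17], [1, -0.09, 0.01, -0.16, -0.34], [1, -0.15, 0.02, -0.16, -0.51], [1, -0.21, 0.02, -0.16, -0.68], [1, -0.27, 0.02, -0.16, -0.85], [1, -0.33, 0.02, -0.16, -1.02]])

```text
time: 8.3
eef_pos: [0.4605, 0.0558, 0.198]
ee_rot: [-3.042, 0.77, -0.015]
contact_force: [1.8, -0.7, 0.6]
finger_gap: 0.0854
```

```bash
python3 -c "
from go import *
st(); print(go([.459,.337,.12],1.19))
p,d=r.capture('scene');a=cv2.resize(p[130:230,320:440,::-1],(400,400))
p,d=r.capture('top');b=cv2.resize(p[180:280,340:440,::-1],(400,400));cv2.imwrite('pics/s4.png',np.hstack([a,b]))"
```

```text
t 8.3 p [0.4605 0.0558 0.198 ] yaz -2.067 zax [ 0.01   0.001 -1.   ] F [ 1.8 -0.7  0.6] T [ 0.03 -0.11 -0.01] gap 0.0854 q [ 0.47  0.13 -0.43  0.   -1.    0.6 ]
[-0.1357, -0.2461, 0.0783, np.float64(-0.115)]
```

View pics/s4.png

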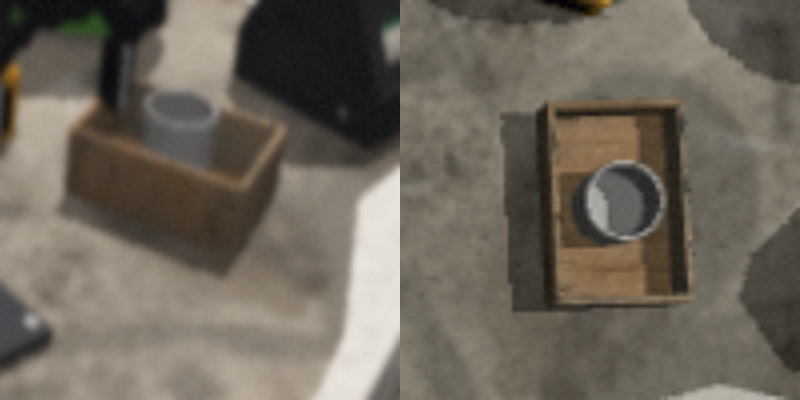

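The odd cup stands upright in the middle of the box. Now the near stepped cup.

>>> arm_command(plan=[[1, -0.03, -0.05, 0.0, -0.03], [1, -0.06, -0.1, 0.0, -0.06], [1, -0.09, -0.15, 0.01, -0.1], [1, -0.12, -0.2, 0.02, -0.115], [1, -0.136, -0.246, 0.03, -0.115], [1, -0.136, -0.246, 0.06, -0.115], [1, -0.136, -0.246, 0.078, -0.115], [1, -0.136, -0.246, 0.078, -0.115]])

```text
time: 9.4
eef_pos: [0.4578, 0.3385, 0.1191]
ee_rot: [-3.085, 0.591, -0.013]
contact_force: [-0.5, 0.5, -0.1]
finger_gap: 0.0853
```

```bash
python3 -c "
from go import *
st(); print(go([.459,.337,.029],1.19))"
```

```text
t 9.4 p [0.4578 0.3385 0.1191] yaz -1.949 zax [ 0.008 -0.001 -1.   ] F [-0.5  0.5 -0.1] T [-0.   -0.05  0.02] gap 0.0853 q [ 0.93  0.39 -0.29  0.01 -0.88  0.26]
[0.001, 0.0011, 0.0902, np.float64(0.003)]
```

>>> arm_command(plan=[[1, 0.001, 0.001, 0.03, 0], [1, 0.001, 0.001, 0.06, 0], [1, 0.001, 0.001, 0.085, 0], [1, 0.001, 0.001, 0.09, 0], [-1, 0.001, 0.001, 0.09, 0], [-1, 0.001, 0.001, 0.09, 0], [-1, 0.001, 0.001, 0.09, 0], [-1, 0.001, 0.001, 0.09, 0]], force=30)

```text
time: 10.4
eef_pos: [0.4602, 0.3381, 0.031]
ee_rot: [-3.082, 0.589, -0.017]
contact_force: [-0.2, 0.4, 5.9]
finger_gap: 0.0625
```

```bash
python3 - <<'E'
from go import *
st()
# plate corners: detect near edge midpoint from depth of initial top/scene
for n in("scene","top"):
    W=np.load(f"pics/{n}W.npy"); 
    import glob
    m=np.load(glob.glob(f"pics/m_{n}_stand_3*.npy")[0]); w=W[m]; w=w[np.isfinite(w[:,0])]
    off=.003 if n=="top" else .001
    b=w[abs(w[:,2]-off-.010)<.004][:,:2]
    for az in(-.34,-.38,-.42):
        u=np.array([np.cos(az),np.sin(az)]);v=np.array([-u[1],u[0]])
        a,c=b@u,b@v; print(n,az,len(b),'along lean',np.percentile(a,[1,99]).round(4),'across',np.percentile(c,[1,99]).round(4))
E
```

```text
t 10.4 p [0.4602 0.3381 0.031 ] yaz -1.948 zax [ 0.011  0.001 -1.   ] F [-0.2  0.4  5.9] T [-0.13 -0.02 -0.03] gap 0.0625 q [ 0.92  0.51 -0.37  0.01 -0.68  0.26]
scene -0.34 861 along lean [0.4792 0.6067] across [0.1239 0.2412]
scene -0.38 861 along lean [0.4718 0.5984] across [0.1442 0.2625]
scene -0.42 861 along lean [0.4621 0.5893] across [0.1655 0.2845]
top -0.34 551 along lean [0.4802 0.6077] across [0.1187 0.237 ]
top -0.38 551 along lean [0.4724 0.5995] across [0.1407 0.2584]
top -0.42 551 along lean [0.463  0.5918] across [0.1609 0.2801]
```

```bash
python3 -c "
from go import *
print(go([.4824,.0243,.10],1.19),go([.4824,.0243,.037],1.19))"
```

```text
[0.137, 0.2832, -0.0692, np.float64(0.003)] [0.1364, 0.2835, -0.0062, np.float64(0.003)]
```

>>> arm_command(plan=[[-1, 0, 0, -0.05, 0], [-1, 0.01, 0.02, -0.08, 0], [-1, 0.035, 0.07, -0.08, 0], [-1, 0.06, 0.12, -0.08, 0], [-1, 0.085, 0.17, -0.08, 0], [-1, 0.11, 0.22, -0.08, 0], [-1, 0.135, 0.27, -0.08, 0], [-1, 0.137, 0.283, -0.07, 0]])

```text
time: 11.4
eef_pos: [0.4823, 0.022, 0.1012]
ee_rot: [-3.08, 0.595, -0.018]
contact_force: [0.6, -0.0, -1.4]
finger_gap: 0.062
```

```bash
python3 -c "
from go import *
st();print(go([.4824,.0243,.037],1.19), go([.4824+.93*.01,.0243-.0037,.037],1.19))"
```

```text
t 11.4 p [0.4823 0.022  0.1012] yaz -1.952 zax [ 0.012  0.002 -1.   ] F [ 0.6 -0.  -1.4] T [0.04 0.04 0.01] gap 0.062 q [ 0.38  0.29 -0.52  0.   -0.75  0.8 ]
[-0.0015, -0.0017, 0.0642, np.float64(-0.001)] [0.0085, -0.0018, 0.0643, np.float64(-0.001)]
```

>>> arm_command(plan=[[-1, 0, -0.002, 0.02, 0], [-1, 0, -0.002, 0.04, 0], [-1, 0, -0.002, 0.058, 0], [-1, 0, -0.002, 0.064, 0], [-1, 0.004, -0.002, 0.064, 0], [-1, 0.007, -0.002, 0.064, 0], [-1, 0.01, -0.002, 0.064, 0], [-1, 0.012, -0.002, 0.064, 0]])

```text
time: 12.4
eef_pos: [0.4948, 0.0196, 0.0377]
ee_rot: [-3.08, 0.596, -0.017]
contact_force: [-2.9, 3.9, 2.7]
finger_gap: 0.062
```

```bash
python3 -c "
from go import *
st();u=np.array([.9287,-.3709]);print(r.sense()['eef_pos'][:2]@u)
p,d=r.capture('scene');cv2.imwrite('pics/s5.png',cv2.resize(p[150:270,240:400,::-1],(800,600)))"
```

```text
t 12.4 p [0.4948 0.0196 0.0377] yaz -1.953 zax [ 0.012  0.003 -1.   ] F [-2.9  3.9  2.7] T [1.09 1.12 0.11] gap 0.062 q [ 0.37  0.4  -0.55  0.   -0.6   0.82]
0.4522446282757712
```

View pics/s5.png

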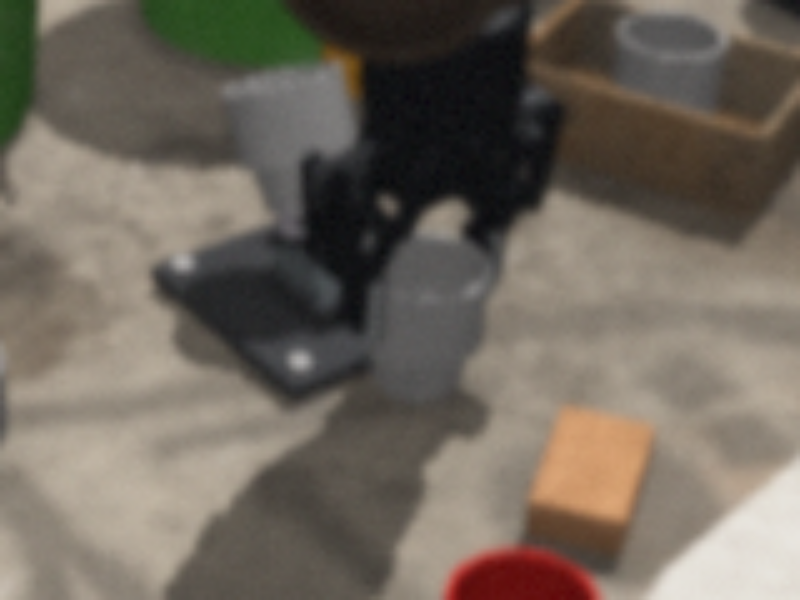

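The cup's foot touches the plate edge, with about 4 N sideways. Pushing on to pivot the cup in the pads.

>>> arm_command(plan=[[-1, 0.003, 0, 0, 0], [-1, 0.006, 0, 0, 0], [-1, 0.009, 0, 0, 0], [-1, 0.011, 0, 0, 0], [-1, 0.013, 0, 0, 0], [-1, 0.015, 0, 0, 0], [-1, 0.017, 0, 0, 0], [-1, 0.017, 0, 0, 0]])

```text
time: 13.45
eef_pos: [0.5076, 0.0129, 0.0385]
ee_rot: [-3.082, 0.597, -0.008]
contact_force: [-8.9, 4.1, 12.3]
finger_gap: 0.0623
```

```bash
python3 -c "
from go import *
st();u=np.array([.9287,-.3709]);print(r.sense()['eef_pos'][:2]@u)
p,d=r.capture('scene');cv2.imwrite('pics/s6.png',cv2.resize(p[150:270,240:400,::-1],(800,600)))"
```

```text
t 13.45 p [0.5076 0.0129 0.0385] yaz -1.954 zax [ 0.006  0.001 -1.   ] F [-8.9  4.1 12.3] T [ 1.25  2.75 -0.03] gap 0.0623 q [ 0.35  0.42 -0.52  0.   -0.63  0.84]
0.4666336198642966
```

View pics/s6.png

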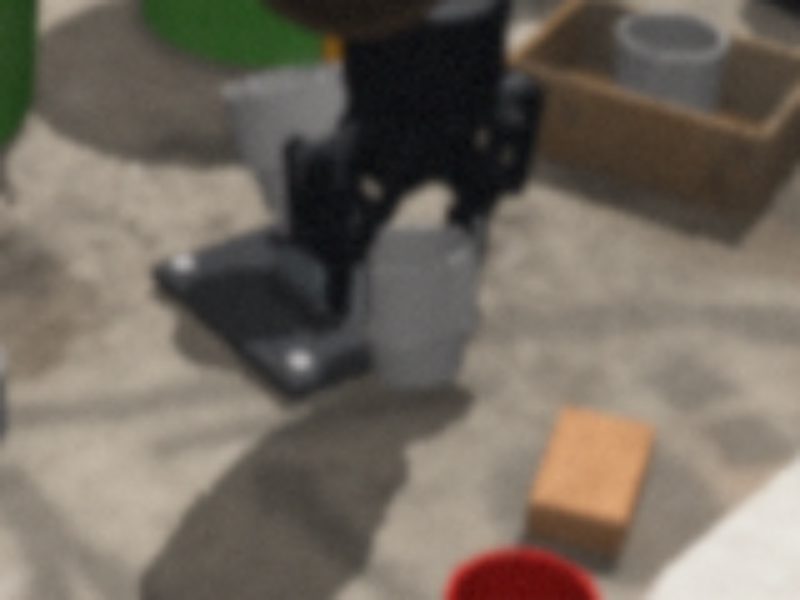

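```bash
cat > tilt.py <<'E'
from go import *
from fit import *
def axf(l,a): return np.array([np.sin(l)*np.cos(a),np.sin(l)*np.sin(a),np.cos(l)])
def tilt(az=-.38,zmin=.012,cams=("scene",),save=None,pz=.025,rad=.05,l0=.35):
    s=r.sense(); T=s['eef_pos']+np.array([0,0,pz]); out={}
    for n in cams:
        p,d=r.capture(n); W=cloud(r,n,d); q=W-T; u=np.array([np.cos(az),np.sin(az)]);v=np.array([-u[1],u[0]])
        g=p.astype(int); bright=(g.mean(2)>75)&(g.max(2)-g.min(2)<30)
        m=np.isfinite(W[...,0])&(np.linalg.norm(np.nan_to_num(q),axis=2)<.065)&(abs(np.nan_to_num(q)[...,:2]@v)<.033)&(W[...,2]>zmin)&bright
        m=cv2.morphologyEx(m.astype(np.uint8),cv2.MORPH_OPEN,np.ones((3,3)))>0
        P=W[m]; best=None
        for l in(0,.2,.4,.6):
            x0=np.r_[T-.05*axf(l,az),l]
            f=least_squares(lambda x:dist(P,x[:3],axf(x[3],az),'s'),x0,loss='soft_l1',f_scale=.002)
            if best is None or f.cost<best.cost: best=f
        x=best.x; ax=axf(x[3],az); foot=x[:3]
        mid=foot+.033*ax
        print(n,len(P),'lean',round(x[3],3),'foot',foot.round(4),'mid',mid.round(4),'med',np.median(dist(P,foot,ax,'s')).round(4),'mid-TCP',(mid-s['eef_pos']).round(4))
        im=p[:,:,::-1].copy(); im[m]=im[m]//2+np.array([0,100,0],np.uint8)
        c=proj(r,n,mid)[0].astype(int); cr=im[max(c[1]-50,0):c[1]+50,max(c[0]-65,0):c[0]+65]
        if save: cv2.imwrite(f'pics/{save}_{n}.png',cv2.resize(cr,(520,400)))
        out[n]=x
    return out
E
python3 -c "
from tilt import *
tilt(save='t1')"
```

```text
scene 615 lean 0.245 foot [0.4926 0.02   0.0102] mid [0.5    0.017  0.0422] med 0.0007 mid-TCP [-0.0076  0.0041  0.0038]
```

View pics/t1_scene.png

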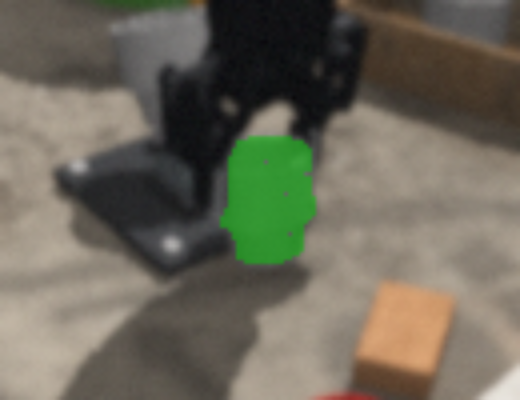

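>>> arm_command(plan=[[-1, 0.003, 0, 0, 0], [-1, 0.006, 0, 0, 0], [-1, 0.008, 0, 0, 0], [-1, 0.01, 0, -0.001, 0], [-1, 0.012, 0, -0.001, 0], [-1, 0.013, 0, -0.001, 0], [-1, 0.013, 0, -0.001, 0], [-1, 0.013, 0, -0.001, 0]])

```text
time: 14.55
eef_pos: [0.5175, 0.0081, 0.0391]
ee_rot: [-3.083, 0.599, -0.002]
contact_force: [-4.7, 4.5, 1.7]
finger_gap: 0.0621
```

```bash
python3 -c "
from tilt import *
st();tilt(save='t2')"
```

```text
t 14.55 p [0.5175 0.0081 0.0391] yaz -1.955 zax [ 0.001  0.001 -1.   ] F [-4.7  4.5  1.7] T [ 1.29  1.59 -0.06] gap 0.0621 q [ 0.33  0.43 -0.49 -0.   -0.65  0.86]
scene 606 lean 0.468 foot [0.4905 0.019  0.0149] mid [0.5043 0.0134 0.0443] med 0.0008 mid-TCP [-0.0132  0.0054  0.0052]
```

The lean is now 0.47. Lifting, then moving above the stand along its axis.

```bash
python3 -c "
from tilt import *
print(go([.5175,.0081,.17],1.19),go([.64,-.036,.175],1.19))"
```

```text
[0.0001, -0.0002, -0.1309, np.float64(-0.003)] [0.1302, -0.0052, -0.1358, np.float64(-0.003)]
```

>>> arm_command(plan=[[-1, -0.005, 0, -0.01, 0], [-1, -0.01, 0, -0.06, 0], [-1, -0.01, 0, -0.12, 0], [-1, 0.02, 0, -0.145, 0], [-1, 0.07, -0.003, -0.145, 0], [-1, 0.12, -0.005, -0.145, 0], [-1, 0.13, -0.005, -0.142, 0], [-1, 0.13, -0.005, -0.136, 0]])

```text
time: 15.6
eef_pos: [0.6396, -0.0364, 0.1749]
ee_rot: [-3.082, 0.6, -0.001]
contact_force: [-1.3, 0.8, 0.4]
finger_gap: 0.0621
```

```bash
python3 -c "
from tilt import *
st();tilt(save='t3',cams=('scene','top'))
a=cv2.imread('pics/t3_scene.png');b=cv2.imread('pics/t3_top.png');cv2.imwrite('pics/t3.png',cv2.resize(np.hstack([a,b]),(800,310)))"
```

```text
t 15.6 p [ 0.6396 -0.0364  0.1749] yaz -1.955 zax [ 0.001  0.001 -1.   ] F [-1.3  0.8  0.4] T [ 0.03  0.05 -0.01] gap 0.0621 q [ 0.19  0.45 -0.03 -0.   -1.09  0.99]
scene 570 lean 0.423 foot [ 0.6147 -0.0264  0.1507] mid [ 0.6272 -0.0315  0.1808] med 0.0007 mid-TCP [-0.0124  0.0049  0.006 ]
top 47 lean 0.381 foot [ 0.6154 -0.0287  0.1531] mid [ 0.6268 -0.0333  0.1837] med 0.0007 mid-TCP [-0.0128  0.0031  0.0088]
```

View pics/t3.png

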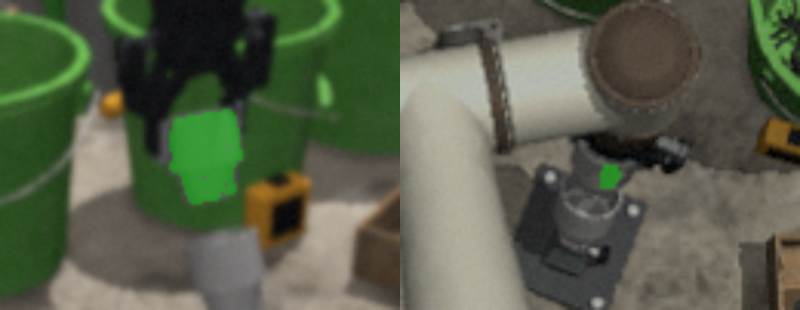

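>>> arm_command(plan=[[-1, 0.006, 0, 0, 0], [-1, 0.006, 0, 0, 0], [-1, 0.002, 0, 0.009, 0], [-1, -0.002, 0, 0.018, 0], [-1, -0.006, 0, 0.027, 0], [-1, -0.009, 0, 0.031, 0], [-1, -0.009, 0, 0.031, 0], [-1, -0.009, 0, 0.031, 0]])

```text
time: 16.7
eef_pos: [0.63, -0.0325, 0.1436]
ee_rot: [-3.083, 0.599, 0.001]
contact_force: [0.8, -0.4, -0.9]
finger_gap: 0.0621
```

```bash
python3 -c "
from tilt import *
st();x=tilt(save='t4',cams=('scene',),zmin=.134)['scene']
f0=np.array([.579,-.0119,.0583]);ax=axf(.45,-.38);d=x[:3]-f0;t=d@ax;print('t',t,'perp',d-t*ax, 'along u',(d-t*ax)@[.9287*.9,-.371*.9,-.435],'v',(d-t*ax)@[.371,.9287,0])
p,dd=r.capture('scene');cv2.imwrite('pics/s7.png',cv2.resize(p[120:230,240:390,::-1],(800,587)))"
```

```text
t 16.7 p [ 0.63   -0.0325  0.1436] yaz -1.954 zax [-0.001  0.001 -1.   ] F [ 0.8 -0.4 -0.9] T [-0.02 -0.    0.07] gap 0.0621 q [ 0.2   0.46 -0.1  -0.   -1.01  0.98]
scene 506 lean 0.384 foot [ 0.6069 -0.023   0.1182] mid [ 0.6184 -0.0276  0.1488] med 0.0008 mid-TCP [-0.0116  0.0049  0.0052]
t 0.0669925368065969 perp [ 0.0008492  -0.00028151 -0.00043139] along u 0.0009914375028152284 v 5.3612528240791035e-05
```

View pics/s7.png

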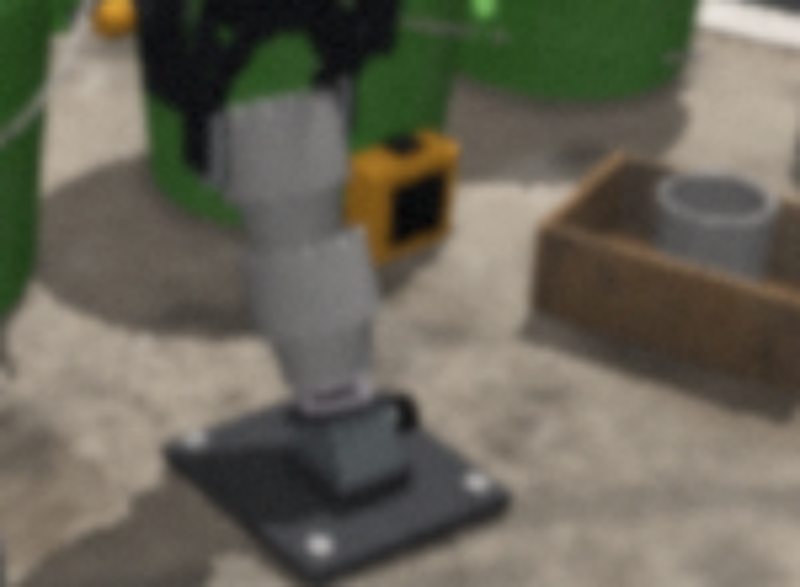

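The held cup is coaxial with the stand's cup to within 1 mm, foot at the rim. Lowering along the lean.

>>> arm_command(plan=[[-1, -0.001, 0, 0.0022, 0], [-1, -0.002, 0, 0.0045, 0], [-1, -0.003, 0, 0.0067, 0], [-1, -0.0043, 0, 0.009, 0], [-1, -0.0054, 0, 0.0112, 0], [-1, -0.0065, 0, 0.0135, 0], [-1, -0.0078, 0, 0.0162, 0], [-1, -0.0078, 0, 0.0162, 0]])

```text
time: 17.8
eef_pos: [0.6225, -0.0295, 0.1272]
ee_rot: [-3.083, 0.599, 0.002]
contact_force: [0.1, -0.2, -1.0]
finger_gap: 0.062
```

```bash
cat > chk.py <<'E'
from tilt import *
import sys
st()
ax=axf(.45,-.38); s=r.sense(); print('F along axis',s['contact_force']@ax)
E
python3 chk.py
```

```text
t 17.8 p [ 0.6225 -0.0295  0.1272] yaz -1.955 zax [-0.001  0.001 -1.   ] F [ 0.1 -0.2 -1. ] T [ 0.03  0.03 -0.01] gap 0.062 q [ 0.21  0.47 -0.13 -0.   -0.97  0.98]
F along axis -0.8519236990562136
```

>>> arm_command(plan=[[-1, -0.0004, 0, 0.0009, 0], [-1, -0.0009, 0, 0.0018, 0], [-1, -0.0013, 0, 0.0027, 0], [-1, -0.0017, 0, 0.0036, 0], [-1, -0.0022, 0, 0.0045, 0], [-1, -0.0026, 0, 0.0054, 0], [-1, -0.0026, 0, 0.0054, 0], [-1, -0.0026, 0, 0.0054, 0]])

```text
time: 18.8
eef_pos: [0.6201, -0.0286, 0.1219]
ee_rot: [-3.083, 0.599, 0.002]
contact_force: [-0.1, 0.7, -0.2]
finger_gap: 0.0619
```

```bash
python3 chk.py
```

```text
t 18.8 p [ 0.6201 -0.0286  0.1219] yaz -1.955 zax [-0.001  0.001 -1.   ] F [-0.1  0.7 -0.2] T [ 0.02  0.01 -0.02] gap 0.0619 q [ 0.21  0.47 -0.15 -0.   -0.95  0.97]
F along axis -0.31884988902503225
```

Still no contact. Another 4 mm.

>>> arm_command(plan=[[-1, -0.0002, 0, 0.0005, 0], [-1, -0.0004, 0, 0.001, 0], [-1, -0.0007, 0, 0.0015, 0], [-1, -0.0009, 0, 0.002, 0], [-1, -0.0012, 0, 0.0025, 0], [-1, -0.0015, 0, 0.003, 0], [-1, -0.0017, 0, 0.0036, 0], [-1, -0.0017, 0, 0.0036, 0]])

```text
time: 19.8
eef_pos: [0.6195, -0.0282, 0.1194]
ee_rot: [-3.083, 0.598, -0.002]
contact_force: [1.9, -1.6, 6.6]
finger_gap: 0.0621
```

```bash
python3 chk.py
```

```text
t 19.8 p [ 0.6195 -0.0282  0.1194] yaz -1.954 zax [ 0.001  0.001 -1.   ] F [ 1.9 -1.6  6.6] T [-0.56 -0.21  0.03] gap 0.0621 q [ 0.22  0.47 -0.15 -0.   -0.94  0.97]
F along axis 6.944418118715782
```

Seating is felt: 7 N along the axis. A little more, so the shoulder squares onto the rim.

>>> arm_command(plan=[[-1, -0.0003, 0, 0.0006, 0], [-1, -0.0006, 0, 0.0012, 0], [-1, -0.0009, 0, 0.0018, 0], [-1, -0.0012, 0, 0.0024, 0], [-1, -0.0014, 0, 0.003, 0], [-1, -0.0014, 0, 0.003, 0], [-1, -0.0014, 0, 0.003, 0], [-1, -0.0014, 0, 0.003, 0]])

```text
time: 20.8
eef_pos: [0.6195, -0.0281, 0.1185]
ee_rot: [-3.084, 0.597, -0.007]
contact_force: [1.1, -1.6, 9.0]
finger_gap: 0.0619
```

```bash
python3 chk.py; python3 -c "
from tilt import *
x=tilt(save='t5',cams=('scene',),zmin=.115)['scene']
f0=np.array([.579,-.0119,.0583]);ax=axf(.45,-.38);d=x[:3]-f0;t=d@ax;print('t',t,'perp',d-t*ax, 'along u',(d-t*ax)@[.9287*.9,-.371*.9,-.435],'v',(d-t*ax)@[.371,.9287,0])
p,dd=r.capture('scene');cv2.imwrite('pics/s8.png',cv2.resize(p[120:230,240:390,::-1],(800,587)))"
```

```text
t 20.8 p [ 0.6195 -0.0281  0.1185] yaz -1.953 zax [ 0.005 -0.    -1.   ] F [ 1.1 -1.6  9. ] T [-0.65  0.13  0.05] gap 0.0619 q [ 0.22  0.47 -0.16  0.   -0.94  0.97]
F along axis 8.856342700438999
scene 506 lean 0.536 foot [ 0.5887 -0.0159  0.0967] mid [ 0.6043 -0.0221  0.1251] med 0.0008 mid-TCP [-0.0152  0.0059  0.0066]
t 0.039111913800337385 perp [-0.00614745  0.00231847  0.00317314] along u -0.007292677709581994 v -0.0001275407840671091
```

View pics/s8.png

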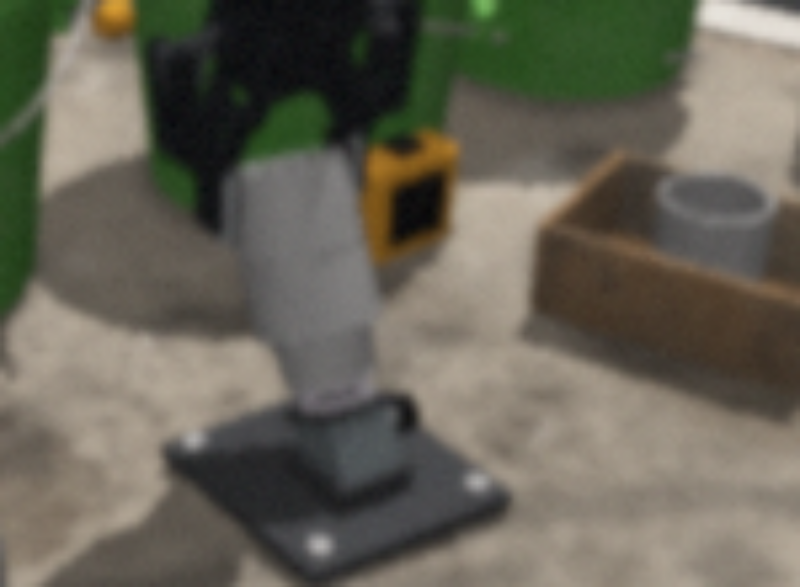

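Nested: the bands are flush at the seam (about (310,255) in the crop). Releasing and retreating straight up.

>>> arm_command(plan=[[0.99, 0, 0, 0, 0], [0.99, 0, 0, 0, 0], [0.99, 0, 0, 0, 0], [0.99, 0, 0, -0.02, 0], [0.99, 0, 0, -0.05, 0], [0.99, 0, 0, -0.09, 0], [0.99, -0.02, -0.03, -0.12, 0], [0.99, -0.05, -0.08, -0.13, 0]])

```text
time: 21.9
eef_pos: [0.6029, 0.0649, 0.2504]
ee_rot: [-3.081, 0.601, -0.012]
contact_force: [0.7, 0.6, -0.6]
finger_gap: 0.0849
```

```bash
cat > stk.py <<'E'
from tilt import *
def stack(cams=("scene","top"),zt=.20,fix=None):
    # fit az, lean of upper band stack as a cylinder r=31 + rim (stack top cup)
    for n in cams:
        p,d=r.capture(n); W=cloud(r,n,d); g=p.astype(int)
        c=np.array([.61,-.025]); m=np.isfinite(W[...,0])&(np.linalg.norm(np.nan_to_num(W)[...,:2]-c,axis=2)<.07)&(W[...,2]>.10)&(W[...,2]<zt)&(g.mean(2)>60)&(g.max(2)-g.min(2)<30)
        P=W[m]; best=None
        for l0 in(.35,.5):
          for h0 in(.04,.08):
            x0=np.r_[np.array([.579,-.0119,.0583])+h0*axf(.45,-.38),l0,-.38]
            f=least_squares(lambda x:dist(P,x[:3],axf(x[3],x[4]),'s'),x0,loss='soft_l1',f_scale=.002)
            if best is None or f.cost<best.cost: best=f
        x=best.x; f0={'scene':np.array([.579,-.0119,.0583]),'top':np.array([.5778,-.0162,.0624])}[n]; a0=axf(.45,-.38); dd=x[:3]+.033*axf(x[3],x[4])-(f0+.033*a0); t=dd@a0
        print(n,len(P),x.round(4),'t',t.round(4),'perp',np.linalg.norm(dd-t*a0).round(4),'angle',np.arccos(axf(x[3],x[4])@a0).round(3),np.median(dist(P,x[:3],axf(x[3],x[4]),'s')).round(4))
E
python3 -c "
from stk import *
st(); stack()
p,d=r.capture('scene');a=cv2.resize(p[130:230,240:340,::-1],(400,400))
p,d=r.capture('top');b=cv2.resize(p[155:235,275:355,::-1],(400,400));cv2.imwrite('pics/s9.png',np.hstack([a,b]))"
```

```text
t 21.9 p [0.6029 0.0649 0.2504] yaz -1.956 zax [ 0.008  0.001 -1.   ] F [ 0.7  0.6 -0.6] T [ 0.09 -0.05 -0.01] gap 0.0849 q [ 0.38  0.34 -0.02  0.   -1.21  0.81]
scene 725 [ 0.588  -0.013   0.0957  0.6    -0.4492] t 0.0371 perp 0.0036 angle 0.154 0.0011
top 446 [ 0.5868 -0.0209  0.0985  0.5797 -0.2968] t 0.0366 perp 0.0024 angle 0.136 0.0012
```

View pics/s9.png

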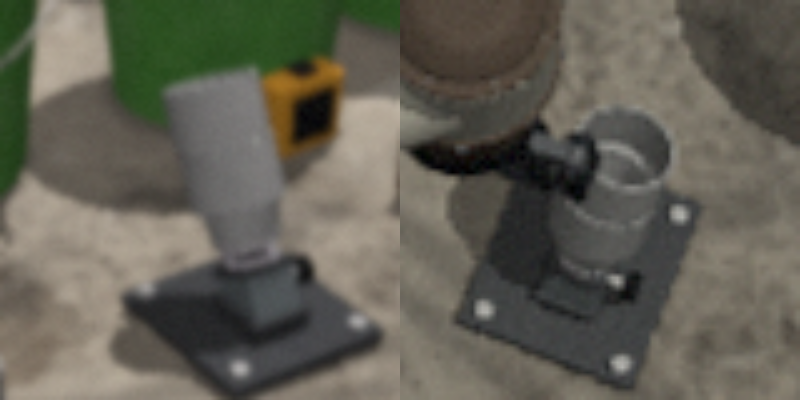

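```bash
cat > stk.py <<'E'
from tilt import *
F0={'scene':np.array([.579,-.0119,.0583]),'top':np.array([.5778,-.0162,.0624])}
def stack(cams=("scene","top"),lo=.069,base=.040,gripper=None):
    a0=axf(.45,-.38)
    for n in cams:
        p,d=r.capture(n); W=cloud(r,n,d); g=p.astype(int); f0=F0[n]; q=np.nan_to_num(W)-f0; t=q@a0; rho=np.linalg.norm(q-t[...,None]*a0,axis=2)
        m=np.isfinite(W[...,0])&(rho<.042)&(t>lo)&(t<lo+.06)&(g.mean(2)>60)&(g.max(2)-g.min(2)<30)
        m=cv2.morphologyEx(m.astype(np.uint8),cv2.MORPH_OPEN,np.ones((2,2)))>0
        P=W[m]; best=None
        for l0 in(.35,.5,.6):
            x0=np.r_[f0+base*a0,l0,-.38]
            f=least_squares(lambda x:dist(P,x[:3],axf(x[3],x[4]),'s'),x0,loss='soft_l1',f_scale=.001)
            if best is None or f.cost<best.cost: best=f
        x=best.x; dd=x[:3]+.033*axf(x[3],x[4])-(f0+.033*a0); t=dd@a0
        print(n,len(P),x.round(4),'t',t.round(4),'perp',(dd-t*a0).round(4),'angle',np.arccos(axf(x[3],x[4])@a0).round(3),np.median(dist(P,x[:3],axf(x[3],x[4]),'s')).round(4))
E
python3 -c "
from stk import *
stack()"
```

```text
Traceback (most recent call last):
  File "stk.py", line 12, in stack
    f=least_squares(lambda x:dist(P,x[:3],axf(x[3],x[4]),'s'),x0,loss='soft_l1',f_scale=.001)
ValueError: Residuals are not finite in the initial point.
```

```bash
sed -i 's/P=W\[m\]; best/P=W[m]; P=P[np.isfinite(P[:,0])]; best/' stk.py; python3 -c "
from stk import *
stack()"
```

```text
scene 411 [ 0.5961 -0.0203  0.0942  0.45   -0.3008] t 0.0405 perp [ 0.0011 -0.0008 -0.0006] angle 0.034 0.0007
top 209 [ 0.593  -0.0286  0.093   0.417  -0.1254] t 0.0355 perp [ 0.0008 -0.003  -0.0009] angle 0.112 0.0009
```

The first cup is seated: scene fit gives t = 40.5 mm and angle 0.03. Now the far stepped cup.

```bash
python3 -c "
from stk import *
print(go([.637,.207,.12],1.19))"
```

```text
[-0.0214, -0.1457, 0.1275, np.float64(-0.002)]
```

>>> arm_command(plan=[[1, -0.008, -0.05, 0.0, 0], [1, -0.016, -0.1, 0.02, 0], [1, -0.021, -0.146, 0.05, 0], [1, -0.021, -0.146, 0.09, 0], [1, -0.021, -0.146, 0.12, 0], [1, -0.021, -0.146, 0.127, 0], [1, -0.021, -0.146, 0.127, 0], [1, -0.021, -0.146, 0.127, 0]])

```text
time: 23.25
eef_pos: [0.6386, 0.2071, 0.1223]
ee_rot: [-3.082, 0.599, -0.009]
contact_force: [0.8, -0.3, 0.5]
finger_gap: 0.0856
```

```bash
python3 -c "
from stk import *
st();print(go([.637,.207,.029],1.19))
p,d=r.capture('scene');cv2.imwrite('pics/s10.png',cv2.resize(p[150:270,140:300,::-1],(800,600)))"
```

```text
t 23.25 p [0.6386 0.2071 0.1223] yaz -1.954 zax [ 0.006  0.    -1.   ] F [ 0.8 -0.3  0.5] T [0.01 0.01 0.01] gap 0.0856 q [ 0.56  0.54 -0.02  0.   -1.01  0.63]
[-0.002, 0.0009, 0.0933, np.float64(-0.003)]
```

View pics/s10.png

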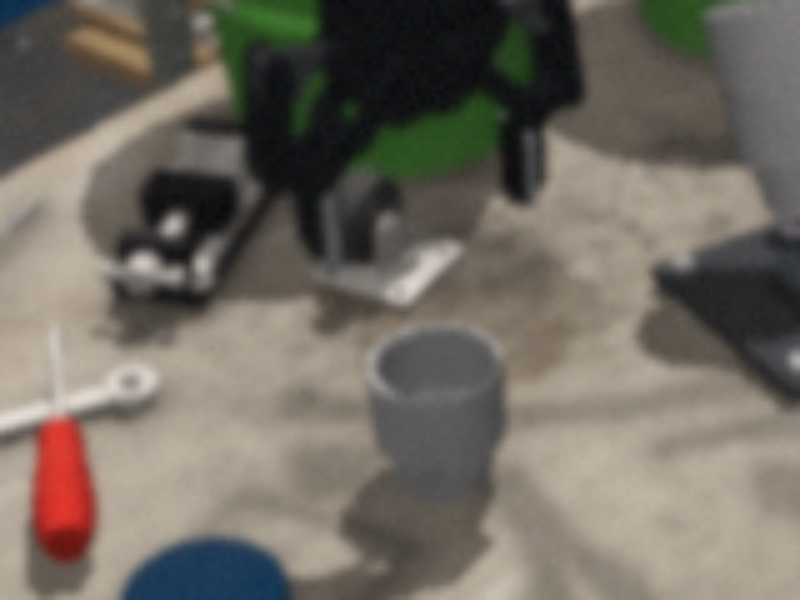

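The jaws are above the second stepped cup (435,410 in the crop), clear of the castor. Descending to grip.

>>> arm_command(plan=[[1, -0.002, 0.001, 0.03, 0], [1, -0.002, 0.001, 0.06, 0], [1, -0.002, 0.001, 0.085, 0], [1, -0.002, 0.001, 0.093, 0], [-1, -0.002, 0.001, 0.093, 0], [-1, -0.002, 0.001, 0.093, 0], [-1, -0.002, 0.001, 0.093, 0], [-1, -0.002, 0.001, 0.093, 0]], force=30)

```text
time: 24.3
eef_pos: [0.638, 0.2077, 0.0311]
ee_rot: [-3.081, 0.597, -0.013]
contact_force: [-0.0, 0.6, 5.6]
finger_gap: 0.0621
```

```bash
python3 -c "
from stk import *
st();print(go([.4824,.0243,.11],1.19))"
```

```text
t 24.3 p [0.638  0.2077 0.0311] yaz -1.954 zax [ 0.009  0.002 -1.   ] F [-0.   0.6  5.6] T [0.14 0.13 0.01] gap 0.0621 q [ 0.56  0.64 -0.1   0.   -0.82  0.63]
[-0.0751, 0.2278, -0.0807, np.float64(-0.002)]
```

>>> arm_command(plan=[[-1, 0, 0, -0.05, 0], [-1, -0.02, 0.01, -0.08, 0], [-1, -0.05, 0.04, -0.09, 0], [-1, -0.075, 0.09, -0.09, 0], [-1, -0.075, 0.14, -0.09, 0], [-1, -0.075, 0.19, -0.09, 0], [-1, -0.075, 0.228, -0.08, 0], [-1, -0.075, 0.228, -0.07, 0]])

```text
time: 25.3
eef_pos: [0.4805, 0.022, 0.0989]
ee_rot: [-3.08, 0.603, -0.011]
contact_force: [-0.6, 0.4, -0.1]
finger_gap: 0.0619
```

```bash
python3 -c "
from stk import *
st();print(go([.4824,.0243,.037],1.19))"
```

```text
t 25.3 p [0.4805 0.022  0.0989] yaz -1.957 zax [ 0.007  0.002 -1.   ] F [-0.6  0.4 -0.1] T [-0.01 -0.05  0.01] gap 0.0619 q [ 0.39  0.29 -0.52  0.   -0.75  0.8 ]
[0.0005, -0.0026, 0.0619, np.float64(-0.006)]
```

>>> arm_command(plan=[[-1, 0, -0.002, 0.02, 0], [-1, 0, -0.002, 0.04, 0], [-1, 0, -0.002, 0.056, 0], [-1, 0, -0.002, 0.062, 0], [-1, 0.004, -0.002, 0.062, 0], [-1, 0.008, -0.002, 0.062, 0], [-1, 0.012, -0.002, 0.062, 0], [-1, 0.014, -0.002, 0.062, 0]])

```text
time: 26.3
eef_pos: [0.4941, 0.019, 0.0378]
ee_rot: [-3.079, 0.604, -0.009]
contact_force: [-7.0, 7.8, 9.7]
finger_gap: 0.0618
```

>>> arm_command(plan=[[-1, 0.003, 0, 0, 0], [-1, 0.006, 0, 0, 0], [-1, 0.009, 0, 0, 0], [-1, 0.011, 0, 0, 0], [-1, 0.013, 0, 0, 0], [-1, 0.015, 0, 0, 0], [-1, 0.017, 0, 0, 0], [-1, 0.017, 0, 0, 0]])

```text
time: 27.3
eef_pos: [0.5093, 0.013, 0.0396]
ee_rot: [-3.079, 0.604, -0.007]
contact_force: [-6.3, 3.9, 12.3]
finger_gap: 0.062
```

```bash
python3 -c "
from stk import *
st();tilt(save='t6');print(go([.5175,.0081,.0385],1.19))"
```

```text
t 27.3 p [0.5093 0.013  0.0396] yaz -1.958 zax [ 0.005  0.003 -1.   ] F [-6.3  3.9 12.3] T [1.59 2.14 0.06] gap 0.062 q [ 0.34  0.42 -0.51 -0.   -0.63  0.84]
scene 593 lean 0.253 foot [0.4942 0.0198 0.012 ] mid [0.5019 0.0167 0.044 ] med 0.0007 mid-TCP [-0.0074  0.0037  0.0044]
[0.0095, 0.0015, 0.0011, np.float64(-0.006)]
```

>>> arm_command(plan=[[-1, 0.003, 0, 0, 0], [-1, 0.006, 0, 0, 0], [-1, 0.008, 0, 0, 0], [-1, 0.01, 0, -0.001, 0], [-1, 0.012, 0, -0.001, 0], [-1, 0.014, 0, -0.001, 0], [-1, 0.014, 0, -0.001, 0], [-1, 0.014, 0, -0.001, 0]])

```text
time: 28.35
eef_pos: [0.5206, 0.0083, 0.0403]
ee_rot: [-3.078, 0.605, -0.003]
contact_force: [-3.9, 5.8, 0.1]
finger_gap: 0.0619
```

```bash
python3 -c "
from stk import *
st();tilt(save='t7')"
```

```text
t 28.35 p [0.5206 0.0083 0.0403] yaz -1.959 zax [ 0.002  0.004 -1.   ] F [-3.9  5.8  0.1] T [1.73 1.24 0.03] gap 0.0619 q [ 0.33  0.44 -0.48 -0.   -0.65  0.86]
scene 592 lean 0.483 foot [0.4942 0.0202 0.0163] mid [0.5084 0.0145 0.0456] med 0.0007 mid-TCP [-0.0122  0.0062  0.0053]
```

```bash
python3 -c "
from stk import *
print(go([.652,-.0415,.195],1.19))"
```

```text
[0.1405, -0.0044, -0.1545, np.float64(-0.008)]
```

>>> arm_command(plan=[[-1, -0.008, 0, -0.02, -0.008], [-1, -0.012, 0, -0.08, -0.008], [-1, -0.012, 0, -0.14, -0.008], [-1, 0.0, 0, -0.185, -0.008], [-1, 0.05, -0.002, -0.188, -0.008], [-1, 0.1, -0.004, -0.185, -0.008], [-1, 0.14, -0.004, -0.175, -0.008], [-1, 0.14, -0.004, -0.16, -0.008]])

```text
time: 29.4
eef_pos: [0.6532, -0.0429, 0.1992]
ee_rot: [-3.08, 0.597, -0.004]
contact_force: [-0.9, -0.5, -1.1]
finger_gap: 0.0616
```

```bash
cat > al.py <<'E'
from stk import *
import sys
st();x=tilt(save='al',cams=('scene',),zmin=float(sys.argv[1]))['scene']
f0=np.array([.579,-.0119,.0583]);ax=axf(.45,-.38);d=x[:3]-f0;t=d@ax;e=d-t*ax
print('t',t,'perp u',e@[.9287*.9,-.371*.9,-.435],'v',e@[.371,.9287,0],'horiz corr tool x',-(e@[.9287*.9,-.371*.9,-.435])/.9)
p,dd=r.capture('scene');cv2.imwrite(f'pics/{sys.argv[2]}.png',cv2.resize(p[100:210,240:390,::-1],(800,587)))
E
python3 al.py .17 s11
```

```text
t 29.4 p [ 0.6532 -0.0429  0.1992] yaz -1.953 zax [ 0.003  0.004 -1.   ] F [-0.9 -0.5 -1.1] T [ 0.01  0.05 -0.04] gap 0.0616 q [ 0.18  0.46  0.04 -0.   -1.15  1.01]
scene 545 lean 0.476 foot [ 0.6273 -0.0322  0.1761] mid [ 0.6414 -0.0379  0.2054] med 0.0007 mid-TCP [-0.0119  0.0051  0.0063]
t 0.12888509516054036 perp u -0.00403228037167751 v -0.0009668101984584467 horiz corr tool x 0.004480311524086122
```

View pics/s11.png

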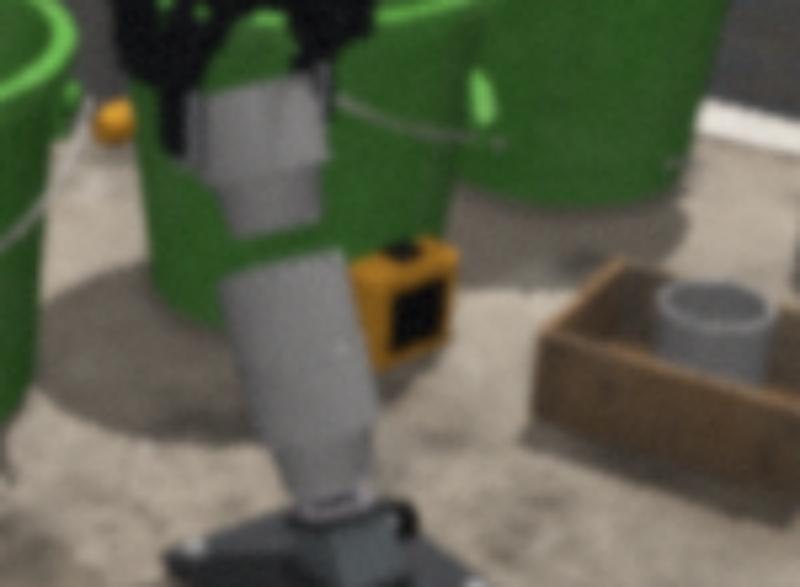

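>>> arm_command(plan=[[-1, 0.005, -0.0005, 0, 0], [-1, 0.005, -0.0005, 0, 0], [-1, 0.003, -0.0005, 0.0045, 0], [-1, 0.001, -0.0005, 0.009, 0], [-1, -0.0015, -0.0005, 0.0135, 0], [-1, -0.0037, -0.0005, 0.018, 0], [-1, -0.0037, -0.0005, 0.018, 0], [-1, -0.0037, -0.0005, 0.018, 0]])

```text
time: 30.5
eef_pos: [0.6465, -0.0401, 0.1796]
ee_rot: [-3.082, 0.595, 0.006]
contact_force: [-0.3, -0.8, -1.9]
finger_gap: 0.0618
```

```bash
python3 al.py .171 s12
```

```text
t 30.5 p [ 0.6465 -0.0401  0.1796] yaz -1.952 zax [-0.003  0.004 -1.   ] F [-0.3 -0.8 -1.9] T [ 0.02 -0.04  0.01] gap 0.0618 q [ 0.19  0.46 -0.   -0.   -1.11  1.01]
scene 493 lean 0.468 foot [ 0.6205 -0.0291  0.1561] mid [ 0.6344 -0.0346  0.1856] med 0.0008 mid-TCP [-0.0121  0.0055  0.006 ]
t 0.10761476532567987 perp u -0.0020843741435975275 v -0.000535111715579227 horiz corr tool x 0.0023159712706639192
```

View pics/s12.png

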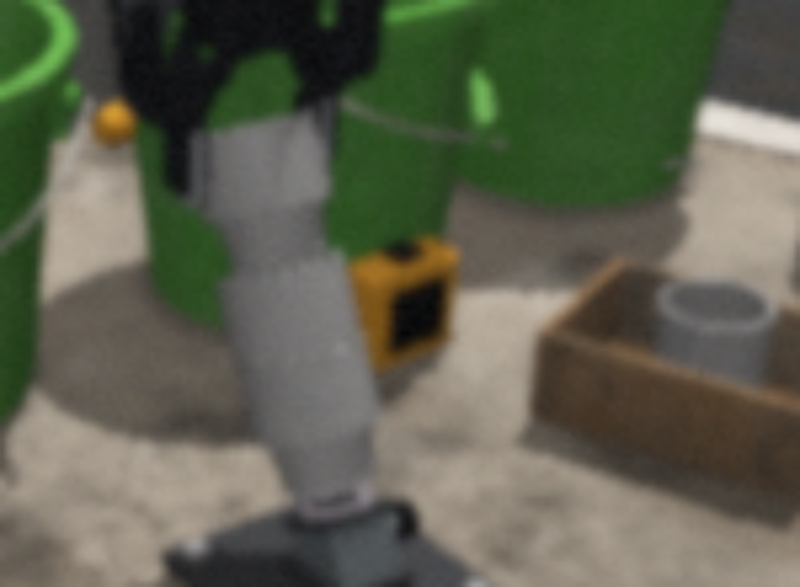

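>>> arm_command(plan=[[-1, 0.0015, -0.0007, 0.0, 0], [-1, 0.0005, -0.0007, 0.0022, 0], [-1, -0.0006, -0.0007, 0.0045, 0], [-1, -0.0017, -0.0007, 0.0067, 0], [-1, -0.0028, -0.0007, 0.009, 0], [-1, -0.0044, -0.0007, 0.0122, 0], [-1, -0.0063, -0.0007, 0.0162, 0], [-1, -0.0063, -0.0007, 0.0162, 0]])

```text
time: 31.6
eef_pos: [0.6404, -0.037, 0.163]
ee_rot: [-3.082, 0.595, 0.007]
contact_force: [0.9, -0.5, -0.7]
finger_gap: 0.0618
```

```bash
python3 chk.py
```

```text
t 31.6 p [ 0.6404 -0.037   0.163 ] yaz -1.952 zax [-0.004  0.004 -1.   ] F [ 0.9 -0.5 -0.7] T [-0.02 -0.01  0.07] gap 0.0618 q [ 0.19  0.47 -0.04 -0.01 -1.07  1.  ]
F along axis -0.20401594002115425
```

No contact yet, as expected. Another 6 mm along the axis.

>>> arm_command(plan=[[-1, -0.0004, 0, 0.0009, 0], [-1, -0.0009, 0, 0.0018, 0], [-1, -0.0013, 0, 0.0027, 0], [-1, -0.0017, 0, 0.0036, 0], [-1, -0.0022, 0, 0.0045, 0], [-1, -0.0026, 0, 0.0054, 0], [-1, -0.0026, 0, 0.0054, 0], [-1, -0.0026, 0, 0.0054, 0]])

```text
time: 32.6
eef_pos: [0.6381, -0.036, 0.1577]
ee_rot: [-3.082, 0.595, 0.007]
contact_force: [-0.5, 0.7, -0.5]
finger_gap: 0.0616
```

```bash
python3 chk.py
```

```text
t 32.6 p [ 0.6381 -0.036   0.1577] yaz -1.952 zax [-0.004  0.004 -1.   ] F [-0.5  0.7 -0.5] T [-0.   -0.04  0.02] gap 0.0616 q [ 0.19  0.47 -0.05 -0.01 -1.06  1.  ]
F along axis -0.7201510416883681
```

>>> arm_command(plan=[[-1, -0.0002, 0, 0.0005, 0], [-1, -0.0004, 0, 0.001, 0], [-1, -0.0007, 0, 0.0015, 0], [-1, -0.0009, 0, 0.002, 0], [-1, -0.0012, 0, 0.0025, 0], [-1, -0.0015, 0, 0.003, 0], [-1, -0.0017, 0, 0.0036, 0], [-1, -0.0017, 0, 0.0036, 0]])

```text
time: 33.6
eef_pos: [0.6369, -0.0355, 0.1548]
ee_rot: [-3.082, 0.595, 0.005]
contact_force: [0.4, -1.6, 1.9]
finger_gap: 0.0613
```

```bash
python3 chk.py
```

```text
t 33.6 p [ 0.6369 -0.0355  0.1548] yaz -1.952 zax [-0.003  0.003 -1.   ] F [ 0.4 -1.6  1.9] T [-0.3  -0.01  0.05] gap 0.0613 q [ 0.2   0.47 -0.06 -0.   -1.05  1.  ]
F along axis 2.120179296492724
```

First touch, about 2 N. A further 3 mm commanded to seat it.

>>> arm_command(plan=[[-1, -0.0002, 0, 0.0005, 0], [-1, -0.0005, 0, 0.001, 0], [-1, -0.0007, 0, 0.0015, 0], [-1, -0.001, 0, 0.002, 0], [-1, -0.0012, 0, 0.0025, 0], [-1, -0.0014, 0, 0.003, 0], [-1, -0.0014, 0, 0.003, 0], [-1, -0.0014, 0, 0.003, 0]])

```text
time: 34.6
eef_pos: [0.6366, -0.0354, 0.1535]
ee_rot: [-3.083, 0.594, 0.0]
contact_force: [0.5, -1.3, 7.2]
finger_gap: 0.0618
```

```bash
python3 chk.py;  python3 -c "
from stk import *
p,dd=r.capture('scene');cv2.imwrite('pics/s13.png',cv2.resize(p[100:210,240:390,::-1],(800,587)))"
```

```text
t 34.6 p [ 0.6366 -0.0354  0.1535] yaz -1.951 zax [ 0.     0.002 -1.   ] F [ 0.5 -1.3  7.2] T [-0.72  0.02  0.03] gap 0.0618 q [ 0.2   0.47 -0.07 -0.   -1.04  1.  ]
F along axis 6.9209317577622835
```

View pics/s13.png

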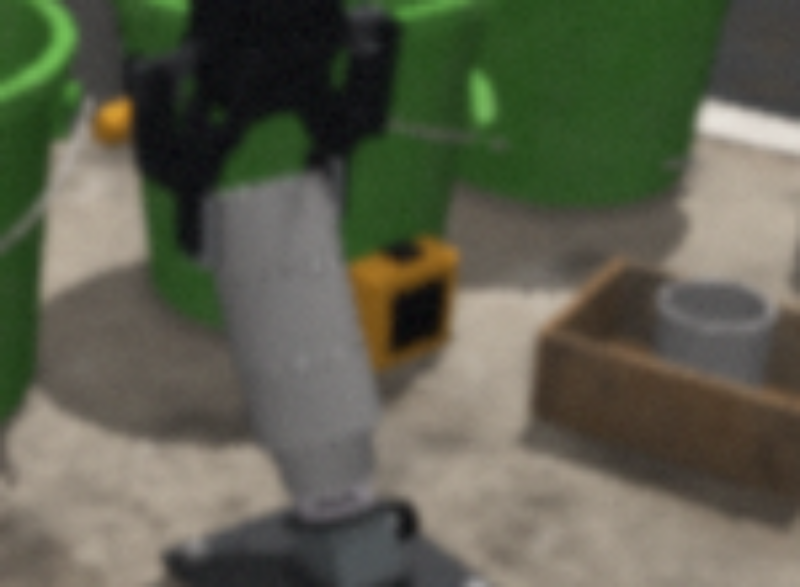

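The bands form one continuous column. One slight extra press, then release and rise.

>>> arm_command(plan=[[-1, -0.0007, 0, 0.0015, 0], [-1, -0.0014, 0, 0.003, 0], [-1, -0.0014, 0, 0.003, 0], [0.99, -0.0005, 0, 0.001, 0], [0.99, 0, 0, 0, 0], [0.99, 0, 0, 0, 0], [0.99, 0, 0, -0.03, 0], [0.99, 0, 0, -0.07, 0]])

```text
time: 35.65
eef_pos: [0.6357, -0.0355, 0.2223]
ee_rot: [-3.084, 0.594, 0.007]
contact_force: [0.1, 0.2, 0.1]
finger_gap: 0.0847
```

>>> arm_command(plan=[[1, 0, 0, -0.03, 0], [1, 0, 0, -0.04, 0], [1, -0.04, -0.02, -0.04, 0], [1, -0.09, -0.05, -0.04, 0], [1, -0.14, -0.08, -0.04, 0], [1, -0.17, -0.12, -0.04, 0], [1, -0.19, -0.16, -0.04, 0], [1, -0.2, -0.18, -0.04, 0]])

```text
time: 36.65
eef_pos: [0.5159, 0.2076, 0.262]
ee_rot: [3.085, -0.591, -0.01]
contact_force: [0.6, -0.0, -0.4]
finger_gap: 0.0855
```

```bash
python3 -c "
from stk import *
st(); stack(lo=.109,base=.08)
p,d=r.capture('scene');a=cv2.resize(p[110:210,240:340,::-1],(400,400));cv2.imwrite('pics/full.png',p[:,:,::-1])
p,d=r.capture('top');b=cv2.resize(p[155:235,275:355,::-1],(400,400));cv2.imwrite('pics/s14.png',np.hstack([a,b]));cv2.imwrite('pics/fullt.png',p[:,:,::-1])"
```

```text
t 36.65 p [0.5159 0.2076 0.262 ] yaz -1.949 zax [-0.006  0.001 -1.   ] F [ 0.6 -0.  -0.4] T [-0.01 -0.03 -0.02] gap 0.0855 q [ 0.67  0.25 -0.11 -0.01 -1.22  0.52]
scene 240 [ 0.6214 -0.0297  0.1282  0.2543 -0.2895] t 0.0822 perp [ 0.0038 -0.0016 -0.002 ] angle 0.198 0.0008
top 278 [ 0.612  -0.0343  0.1303  0.4278 -0.171 ] t 0.0777 perp [ 0.0029 -0.0026 -0.0018] angle 0.091 0.0008
```

View pics/s14.png

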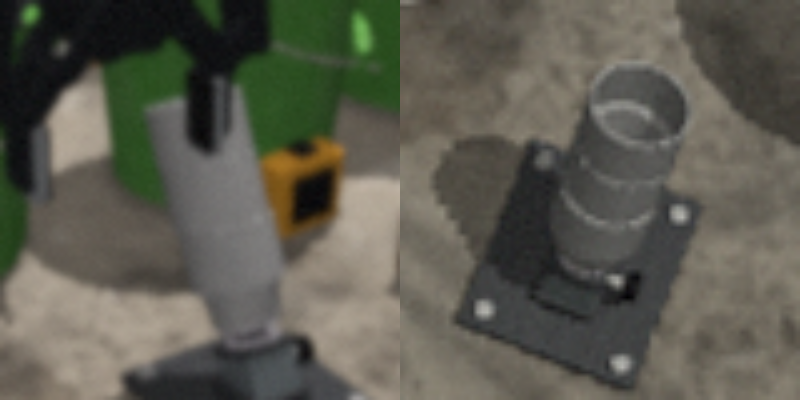

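View pics/fullt.png

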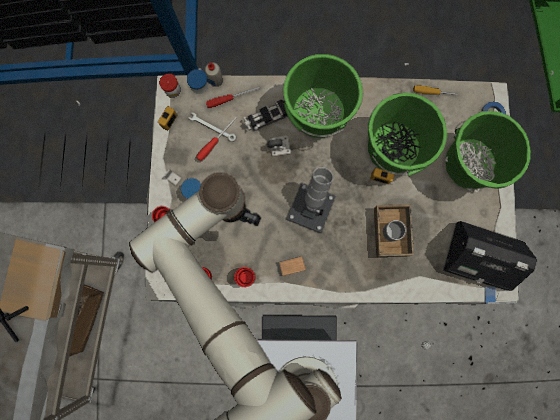

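The top view shows three evenly spaced bands; a finger blocks the scene view. I move aside for a clean final check.

>>> arm_command(plan=[[1, -0.03, 0.0, -0.03, 0], [1, -0.06, 0.0, -0.06, 0], [1, -0.09, 0.0, -0.08, 0], [1, -0.1, 0.0, -0.1, 0], [1, -0.1, 0.0, -0.12, 0], [1, -0.1, 0.0, -0.12, 0], [1, -0.1, 0.0, -0.12, 0], [1, -0.1, 0.0, -0.12, 0]])

```text
time: 37.85
eef_pos: [0.4245, 0.2419, 0.3817]
ee_rot: [3.083, -0.595, -0.011]
contact_force: [-0.3, 0.2, 0.5]
finger_gap: 0.0853
```

```bash
python3 -c "
from stk import *
st(); stack(lo=.109,base=.08); stack(lo=.069,base=.04)
p,d=r.capture('scene');cv2.imwrite('pics/s15.png',p[:,:,::-1])
W=cloud(r,'scene',d)
for n in ('odd_cup_mid','castor','tin','block','measure'):
  for m in r.masks_of('scene',n)[:1]:
    w=W[m['pixels']];w=w[np.isfinite(w[:,0])];print(n,np.round(m['centre']),np.percentile(w,3,0).round(3),np.percentile(w,97,0).round(3))
"
```

```text
t 37.85 p [0.4245 0.2419 0.3817] yaz -1.952 zax [-0.008 -0.001 -1.   ] F [-0.3  0.2  0.5] T [ 0.04 -0.11 -0.05] gap 0.0853 q [ 0.85  0.08 -0.02 -0.01 -1.47  0.34]
scene 399 [ 0.6137 -0.0263  0.1293  0.461  -0.3707] t 0.0803 perp [ 0.0026 -0.0014 -0.0014] angle 0.012 0.0007
top 275 [ 0.6145 -0.0297  0.1295  0.4053 -0.3427] t 0.0774 perp [ 0.0044 -0.0001 -0.002 ] angle 0.047 0.0008
scene 600 [ 0.5971 -0.0137  0.1104  0.6493 -0.5352] t 0.0538 perp [0.0002 0.002  0.0003] angle 0.215 0.0009
top 372 [ 0.5953 -0.0275  0.1239  0.6722 -0.2068] t 0.0634 perp [-0.0013 -0.      0.0006] angle 0.24 0.0011
odd_cup_mid [371. 162.] [ 0.469 -0.303  0.044] [ 0.523 -0.242  0.072]
castor [218. 199.] [ 0.749  0.067 -0.004] [0.8   0.133 0.063]
block [359. 244.] [0.358 0.014 0.004] [0.406 0.086 0.025]
measure [313. 154.] [ 0.653 -0.261  0.005] [ 0.687 -0.204  0.065]
```

View pics/s15.png

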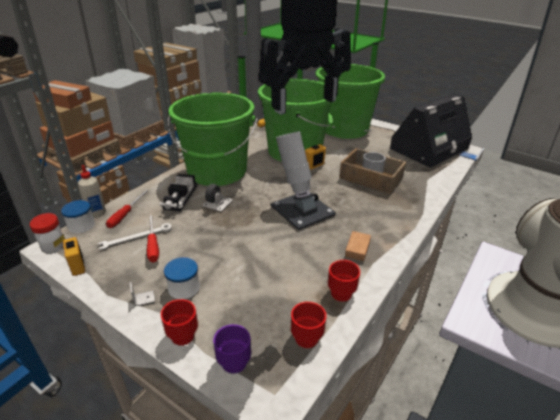

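The upper cup fits at t = 80.3 mm and angle 0.01, so 39.8 mm above the first. The odd cup is upright in the box and nothing else has shifted. Handing in.

```bash
python3 -c "
from cell import r
print(r.job_done())"
```

```text
the job is handed in; nothing more can be done
None
```

Both stepped cups are nested on the leaning stand, and the straight-sided cup stands upright in the middle of the wooden box. I handed the job in at about 38 s of the 72 s allowed; no verdict was reported.

**How it was done:** The tool can only point straight down. I gripped each stepped cup lightly and pushed its foot against the stand's base plate, so it pivoted in the pads to about 0.47 rad. I then lowered each cup along the lean in small steps. Contact was felt at 7 N for the first cup and 2 N for the second, and I pressed gently to 9 N and 7 N. The second cup got one more slight press in the same move as the release, and its force was not read.

**Last checks, fitted from the camera depth:**

| Cup | Height above the stand's cup (mm) | Angle off the axis (rad) | Off the axis (mm) |
|---|---|---|---|
| First, scene camera | 40.5 | 0.03 | about 1.5 |
| Second, scene camera | 80.3 | 0.01 | about 3 |
| First, top camera | 35.5 | 0.11 | about 3 |
| Second, top camera | 77.4 | 0.05 | about 5 |

- **Top camera:** it disagrees with the scene camera. It sees less of the cups and reads about 3 mm off in height, so I trusted the scene camera.
- **First cup, repeat fit:** after the second cup was on, a repeat fit of the first cup gave nonsense angles (over 0.2 rad) because both bands mixed in it. I disregarded it.
- **Bystanders:** castor, block and tape measure read as at the start. The network did not find the tin in the last check, but in the picture it stands where it was.

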